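Nip a tube in the cam clamp and blow it off

ROBOT

A 6-joint arm with a two-finger parallel gripper is mounted at the origin on the work surface. World frame = base frame: x ahead of the robot, y to its left, z up, the work surface at z = 0. Lengths are in m, angles in rad, forces in N, time in s.
With the tool pointing down it reaches from about 0.35 to 0.85 m from the base axis. Payload 8.1 kg.
Tool frame: the origin (TCP) lies on the centre line of the jaws, within the pads' length; the fingertips stand 14 mm ahead of it and the grasp point (between the pads) lies 5 mm behind it; z points along the fingers, y is the direction in which the jaws open and shut (so a half turn about z gives the same grasp; the last joint's range is limited). The gripper opens to 93 mm and grips with 3 to 60 N. Pads are 15 mm wide; open, the fingers measure 128 mm over their backs; the gripper's body (75 mm by 188 mm) begins 65 mm behind the grasp point.
Start: joints at [-1.377, 0.13, 1.488, -0, 1.523, -0.085], TCP at [0.165, -0.577, 0.193] pointing down, gripper open.
Joint ranges: [-2.96, 2.96], [-0.89, 2.26], [0.02, 2.5], [-1.34, 4.48], [0, 2.73], [-2.66, 2.66]. Speed limits (rad/s): [2.39, 2.39, 2.79, 3.14, 3.14, 3.14].

INTERFACE

Orientations are given as a rotation vector (axis times angle).
In Python, from plant import robot gives the robot as it stands.
- The arm moves only by the tool jog_arm, never from a script. Its argument "steps" is a list of rows, each a list of 7 numbers: the closure, from 0 (fully open) to 1 (shut), then the shift along the tool's x, y, z in m, then the turn, a rotation vector about the tool's x, y, z in rad. In form: [[jaw, tx, ty, tz, rx, ry, rz], ...]. A call has 1 to 5 rows; each row is the pose to reach, as a shift and turn from the pose measured when the call began, along the tool's axes at that moment; what a row does not reach only later rows make up. A row lasts 1/8 s, in which the tool goes at most 62.5 mm and 10.7 degrees, less where a joint would pass 70% of its speed; a pose out of reach is approached as far as the arm can. A call with a gripper value outside its range is refused whole. The fingers move at their own pace and stop on an object; "force" is the grip in N (left out, the last holds). Time passes only in rows, so rows that repeat a pose let the fingers close. It gives the time, the measured TCP pose, the force and the opening at its end, in the units of the state.
- robot.read_state(): the state, without advancing time (a new reading comes with each control period).
- robot.read_camera(name): name is "side" or "top"; returns a dict with "image" (400x640x3 uint8, red, green, blue), "mtx" (3x3 intrinsics, pixels), "extrinsics" (4x4, takes a point from camera to world coordinates). Camera axes: x right, y down, z forward; pixel columns grow to the right and rows downward; lengths in m; the calibration is good to about 2 mm. A picture is of the moment at which its call begins. There is no depth.
- robot.close_job(): hands the job in, once; it reports no verdict.
The state is a dict: "t": time; "q": joint angles; "dq": joint speeds; "joint_torque": joint torques, N m; "tool_pos": TCP position; "orientation": TCP orientation; "force": force on the tool from outside, world axes, zero at the start; "wrist_torque": the same for the moment, N m; "opening": finger opening in m.
Only numpy, scipy, OpenCV 4.12 (cv2) and the standard library are available. Lean on these libraries where they do the work, as an engineer would, in place of code of your own. Each camera call takes 0.05 s, during which the arm holds its last target.

TASK

First swing the cam lever of the clamping fixture just far enough to take up the gap and nip the square tube against the stop: the sprung pad should sink about 2.5 mm into its sleeve (1 to 4 mm is good), and never overrun. Then blow the grinding dust off: pull the push-pull knob on the air valve box straight out to its on detent, leave it out for about two seconds, and push it fully home again. Leave the tube nipped in the fixture and do not knock over or shift the things lying around.

Things in the scene. Friction and masses are not known exactly. Their poses are not given: they have to be found in the camera images.
- fixture: steel base plate 200 (x) x 210 (y) x 15 mm fixed to the bench; origin: centre of its underside. A stop fence, 150 mm long and 18 mm thick, stands along its +y edge, its face towards the clamp at y = +75 mm, top at z = 45 mm. A bent copper blow nozzle (90 mm high) stands at x = +86, y = +20 mm. The work lies between fence and clamp, along x
- clamp: blue block 52 x 52 x 30 mm bolted on the plate; origin on the cam lever's pivot axis (vertical, = z), at the plate's top (15 mm above the bench); its axes are parallel to the fixture's. It pushes its pad towards +y. Where it is bolted along y differs by a few mm from time to time
- cam_lever (a joint): angle of the cam lever about the clamp's z axis, rad, 0 to 1.75. At 0 the lever points along the clamp's -x; growing (anticlockwise from above) it swings towards -y and drives the pad out towards the tube by 9 mm per rad. Stiff (about 3.5 N at the grip, up to 6 N with the pad pressed) and stays where it is left
- cam_handle (a point): middle of the upright round black grip at the lever's end: 16 mm diameter, 42 mm high (its foot is on the lever's top, 73 mm above the bench; its top 115 mm above the bench), 100 mm from the pivot axis
- clamp_pad (a joint): how far the sprung pad has sunk back into its sleeve, m, 0 (free) to 0.008; it starts to sink only when the gap is all taken up and the tube bears on the stop, with about 7 N, then 3 N per mm
- pad_face (a point): centre of the rubber pad's flat front face (24 mm disc, facing the clamp's +y), 34 mm above the bench; 55 mm from the pivot axis with the lever at 0 and the pad free
- tube: loose square steel tube, 40 x 40 mm, 120 mm long along its x, 0.3 to 0.6 kg, lying on the plate between pad and fence; origin: centre of its underside
- valve_box: grey steel box 80 (x) x 130 (y) x 125 mm high fixed to the bench; origin: centre of its underside; the knob comes out of its -x face, on the middle line, 85 mm above the bench
- air_knob (a joint): how far the knob is pulled out, m: 0 = fully in (off), 0.020 = on detent (its stop). It snaps over a hump half way; pulling or pushing takes about 8 N
- knob_face (a point): centre of the front face of the black knob: a disc of 36 mm diameter, 20 mm thick, its axis level along the box's x, on a 14 mm stem. Pushed in, the front face is 50 mm and the back of the disc 30 mm from the box's -x face
- disc: bystander: black grinding disc, 115 mm diameter, 6 mm thick, with a 22 mm hole, lying flat; origin under its centre
- spanner: bystander: steel spanner lying on the bench beyond the work
- offcut: bystander: short steel pipe, 48 mm diameter, 70 mm high, standing; origin under its centre
- spray: bystander: plain metal spray can, 66 mm diameter, 160 mm high, standing; origin under its centre
Things that resemble listed ones, but are neither listed nor needed, are in the scene too. What is shaped like the valve_box but pink or turquoise is not meant.

How it is judged:
By the outcome, as a careful person would: the job done as asked, in the order asked, and still so for the second after the job is handed in, with the robot touching nothing.
It also fails if it takes over 51 s, if anything falls off the work surface, if the arm or the gripper's body presses on something with over 40 N, if the wrist force passes 120 N, or if a joint passes its speed limit or range.

## Working session

There is one attempt and no reset: what is moved stays moved. The work goes in short steps, Python scripts to look and compute and a tool call to move; the robot and the scene stay as the last step left them, time stands still between calls to the robot, and variables do not carry over. Pictures are saved under pics/ and viewed, and the job is handed in when it is done.

Besides the shell and the picture viewer there is one more tool, called in YAML: its name, and indented under it one key for each argument. jog_arm: Moves the arm, as the interface text tells. Its arguments: {"type":"object","properties":{"steps":{"type":"array"},"force":{"type":"number"}},"required":["steps"]}

```bash
mkdir -p pics; ls; cat > h.py <<'E'
import numpy as np,cv2
from plant import robot
def cam(n):
    c=robot.read_camera(n);return c['image'],np.array(c['mtx']),np.array(c['extrinsics'])
def ray(u,v,K,E):
    d=E[:3,:3]@np.linalg.inv(K)@np.array([u,v,1.]);return E[:3,3],d
def onz(u,v,z,K,E):
    o,d=ray(u,v,K,E);return o+d*(z-o[2])/d[2]
def proj(p,K,E):
    q=np.linalg.inv(E)@np.append(p,1);x=K@q[:3];return x[:2]/x[2]
def save(n,im): cv2.imwrite('pics/'+n,im[:,:,::-1])
E
python3 - <<'E'
from h import *
for n in('side','top'):
    im,K,E=cam(n);save(n+'0.png',im);np.savez(n+'0.npz',im=im,K=K,E=E);print(n,K.round(1).tolist(),E.round(3).tolist())
s=robot.read_state();print(s)
E
```

```text
pics
side [[477.9, 0.0, 324.5], [0.0, 477.9, 198.0], [0.0, 0.0, 1.0]] [[-0.915, -0.247, 0.318, 0.249], [-0.403, 0.519, -0.754, 0.688], [0.021, -0.818, -0.575, 0.637], [0.0, 0.0, 0.0, 1.0]]
top [[512.5, 0.0, 314.6], [0.0, 512.5, 201.0], [0.0, 0.0, 1.0]] [[0.02, -0.988, 0.152, 0.371], [-1.0, -0.022, -0.007, -0.05], [0.011, -0.152, -0.988, 1.361], [0.0, 0.0, 0.0, 1.0]]
{'t': 0.1, 'q': array([-1.37742341e+00,  1.31071272e-01,  1.48915941e+00, -3.98524611e-06,
        1.52295438e+00, -8.53926189e-02]), 'dq': array([ 0.00043614, -0.00219747, -0.00308188, -0.0005303 ,  0.00016607,
        0.0005661 ]), 'joint_torque': array([ 5.54989656e-04, -5.61343861e+01, -4.93093872e+01,  7.70659698e-02,
        2.92394642e-02, -6.76210175e-05]), 'tool_pos': array([ 0.16502308, -0.57630698,  0.19200696]), 'orientation': array([-3.10955080e+00, -4.36246835e-01,  1.41153999e-04]), 'force': array([ 0.14552106,  0.34613832, -0.00515565]), 'wrist_torque': array([ 0.01985801, -0.00553588,  0.03678835]), 'opening': 0.09293147201270313}
```

View pics/side0.png

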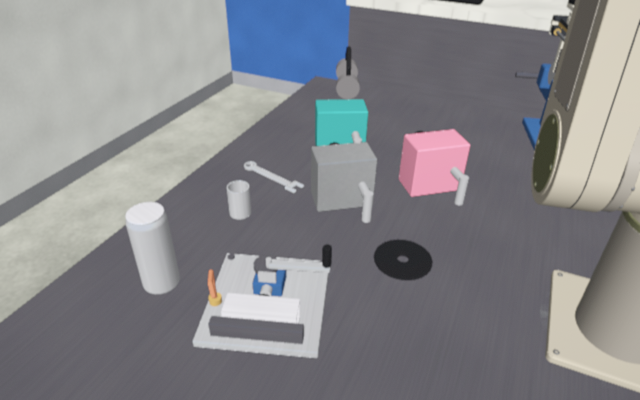

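View pics/top0.png

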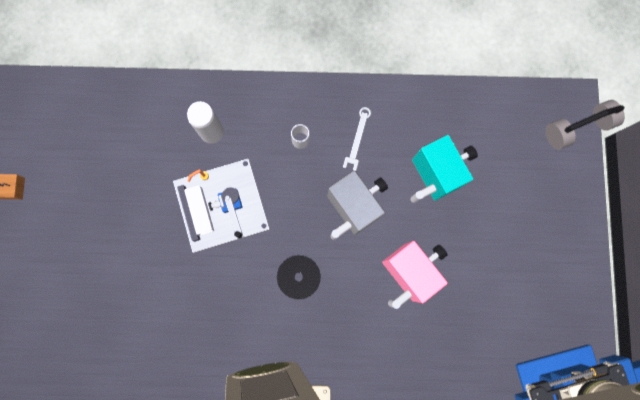

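```bash
python3 - <<'E'
import cv2
a=cv2.imread('pics/top0.png');b=cv2.imread('pics/side0.png')
cv2.imwrite('pics/t_fix.png',cv2.resize(a[150:260,165:280],None,fx=5,fy=5,interpolation=cv2.INTER_CUBIC))
cv2.imwrite('pics/t_box.png',cv2.resize(a[160:250,320:420],None,fx=5,fy=5,interpolation=cv2.INTER_CUBIC))
cv2.imwrite('pics/s_fix.png',cv2.resize(b[230:360,190:345],None,fx=4.5,fy=4.5,interpolation=cv2.INTER_CUBIC))
E
```

```text
(no output)
```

View pics/t_fix.png

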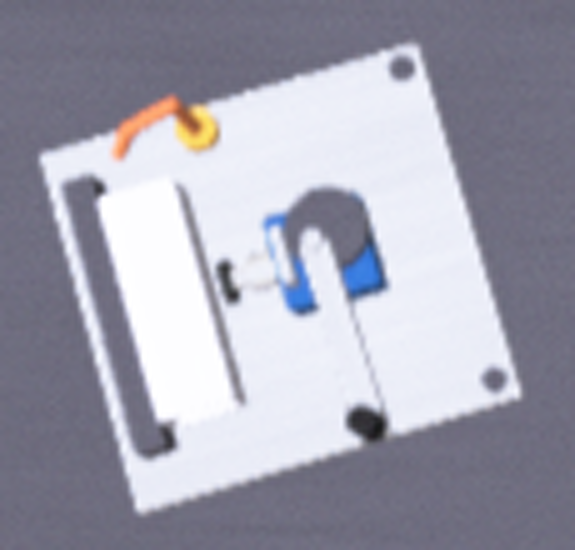

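View pics/t_box.png

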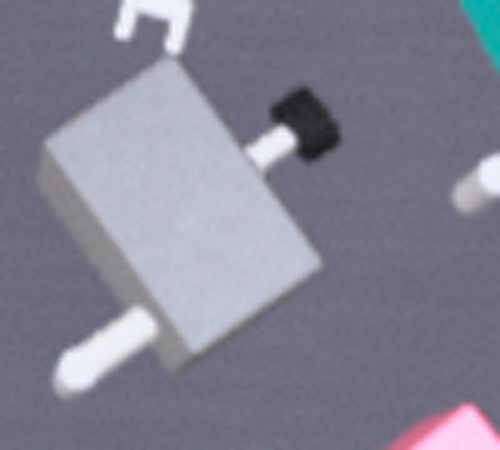

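View pics/s_fix.png

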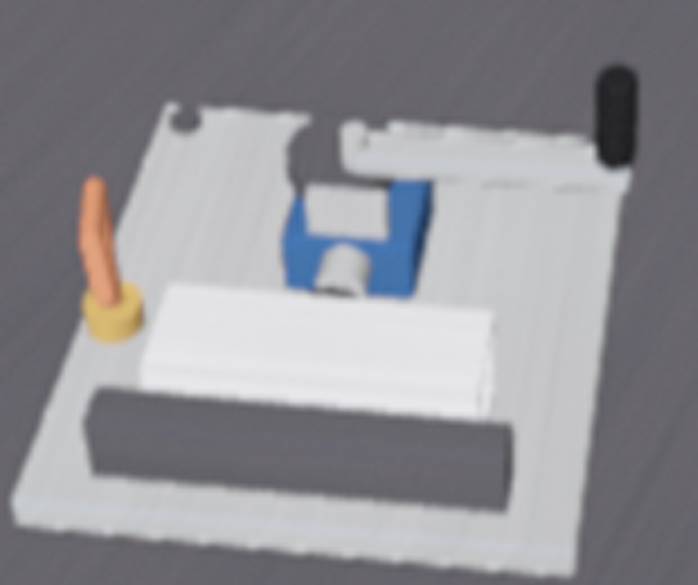

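```bash
cat > meas.py <<'E'
from h import *
d=np.load('top0.npz');K,E,im=d['K'],d['E'],d['im']
s=np.load('side0.npz');Ks,Es,ims=s['K'],s['E'],s['im']
c=np.array([(40,155),(418,42),(522,398),(138,515)])/5+[165,150]-[.4,.4]
P=np.array([onz(u,v,.015,K,E) for u,v in c])  # TL(+x+y) TR(+x-y) BR(-x-y) BL(-x+y)
L=lambda a,b:np.linalg.norm(a-b)
print('plate',P.round(4)[:,:2].tolist(),L(P[0],P[1]),L(P[1],P[2]),L(P[2],P[3]),L(P[3],P[0]))
ex=(P[0]-P[3]+P[1]-P[2]);yaw=np.arctan2(ex[1],ex[0])
ey=(P[0]-P[1]+P[3]-P[2]);yaw2=np.arctan2(-ey[0],ey[1]);print('yaw',yaw,yaw2,'cen',P.mean(0))
b=np.array([(168,57),(322,263),(190,350),(45,148)])/5+[320,160]-[.4,.4]
B=np.array([onz(u,v,.125,K,E) for u,v in b])
print('box',B.round(4)[:,:2].tolist(),L(B[0],B[1]),L(B[1],B[2]),L(B[2],B[3]),L(B[3],B[0]),'cen',B.mean(0))
o=(B[0]+B[1]-B[2]-B[3])[:2];ang=np.arctan2(o[1],o[0]);l=(B[0]+B[3]-B[1]-B[2])[:2]
print('out dir',ang, 'perp',np.arctan2(l[1],l[0])-np.pi/2)
def dark(im,x0,x1,y0,y1,t):
    m=np.zeros(im.shape[:2],np.uint8);m[y0:y1,x0:x1]=(im[y0:y1,x0:x1].max(2)<t)
    n,l,st,ce=cv2.connectedComponentsWithStats(m);i=1+st[1:,4].argmax();return st[i],ce[i]
print('knob',dark(im,365,395,172,198,60),'grip',dark(im,228,248,225,242,50),'gripside',dark(ims,318,335,240,270,50))
E
python3 meas.py
```

```text
plate [[0.6253, 0.3199], [0.6916, 0.1211], [0.5008, 0.0588], [0.4353, 0.257]] 0.20952260478035487 0.20069044957164842 0.2087316570548746 0.20011960879553062
yaw 0.31771967495788483 0.32051420144646536 cen [0.56327167 0.1892178  0.015     ]
box [[0.6385, -0.1525], [0.5377, -0.2284], [0.4938, -0.1644], [0.5916, -0.0926]] 0.12619287629211878 0.0776262337628984 0.12132563299380124 0.07606460415988565 cen [ 0.56538397 -0.15947113  0.125     ]
out dir -0.9387767987783454 perp -0.9309896572995613
knob (array([375, 178,  13,  14,  93], dtype=int32), array([381.20430108, 184.3655914 ])) grip (array([239, 234,   2,   4,   6], dtype=int32), array([239.5, 235.5])) gripside (array([323, 245,   8,  21, 154], dtype=int32), array([326.55194805, 255.37012987]))
```

```bash
cat >> meas.py <<'E'
print('---')
print('knob on z.095',onz(381.2,184.4,.095,K,E).round(4))
st,ce=dark(im,228,248,225,245,90);print(st,ce)
print('gripTop z.1',onz(*ce,.1,K,E).round(4),'side z.094',onz(326.55,255.4,.094,Ks,Es).round(4), 'two-view:')
o1,d1=ray(*ce,K,E);o2,d2=ray(326.55,255.4,Ks,Es)
A=np.c_[d1,-d2];t=np.linalg.lstsq(A,o2-o1,rcond=None)[0];print(o1+d1*t[0],o2+d2*t[1])
C=P.mean(0);y=.319;R=np.array([[np.cos(y),-np.sin(y)],[np.sin(y),np.cos(y)]])
def fx(p):return R.T@(np.array(p)[:2]-C[:2])
g=onz(*ce,.1,K,E);print('grip in fixture',fx(g)*1e3, fx(o2+d2*t[1])*1e3)
q=lambda u,v,z:(fx(onz(u/5+165-.4,v/5+150-.4,z,K,E))*1e3).round(1)
print('pad L edge',q(220,280,.036),'tube edges top',q(100,200,.055),q(180,185,.055),q(240,402,.055),q(158,420,.055),'fence in',q(98,185,.045),q(172,430,.045))
for p in [(312,240)]:print('pivot?',q(*p,.07))
qs=lambda u,v,z:(fx(onz(u/4.5+190-.4,v/4.5+230-.4,z,Ks,Es))*1e3).round(1)
print('side: tube top',qs(170,287,.055),qs(492,312,.055),'front top',qs(145,363,.055),'fence',qs(92,388,.045),qs(512,425,.045))
E
python3 meas.py | sed '1,/---/d'
```

```text
knob on z.095 [ 0.6121 -0.2258  0.095 ]
[235 232   7   6  31] [238.25806452 234.51612903]
gripTop z.1 [0.4779 0.1271 0.1   ] side z.094 [0.4795 0.1277 0.094 ] two-view:
[0.47840524 0.12789446 0.09434365] [0.47930927 0.12815589 0.09445678]
grip in fixture [-100.51997582  -32.21648814] [-98.87651696 -31.64925116]
pad L edge [ 2.8 27.8] tube edges top [57.4 73.1] [52.9 31.6] [-64.6  31.9] [-61.3  74.2] fence in [67.8 73.8] [-66.8  70.5]
pivot? [  2.2 -27.3]
side: tube top [57.5 36.2] [-60.8  34.8] front top [56.8 72.5] fence [75.6 77.3] [-73.6  76.9]
```

```bash
cat > go.py <<'E'
import sys
from h import *
from scipy.spatial.transform import Rotation as Ro
def delta(p,yaw,s=None):
    s=s or robot.read_state();R=Ro.from_rotvec(s['orientation']).as_matrix()
    T=np.array([[np.cos(yaw),np.sin(yaw),0],[np.sin(yaw),-np.cos(yaw),0],[0,0,-1]])
    return R.T@(np.array(p)-s['tool_pos']),Ro.from_matrix(R.T@T).as_rotvec()
if __name__=='__main__':
    a=list(map(float,sys.argv[1:]))
    for i in range(0,len(a),4):
        d,r=delta(a[i:i+3],a[i+3]);print(d.round(4).tolist(),r.round(4).tolist())
    s=robot.read_state();print(s['t'],s['tool_pos'].round(4),s['force'].round(2),s['opening'],s['q'].round(3))
E
python3 go.py .479 .128 .193 .319
cat >> meas.py <<'E'
for p in [(265,217),(385,290),(298,312),(370,200)]:print('blue',q(*p,.045))
E
python3 meas.py|tail -4
```

```text
[0.4957, -0.5907, 0.0] [-0.0016, -0.0002, -0.0402]
0.1 [ 0.165  -0.5763  0.192 ] [ 0.15  0.35 -0.01] 0.09293147201270313 [-1.377  0.131  1.489 -0.     1.523 -0.085]
blue [26.1 -4.6]
blue [-29.  -53.7]
blue [-26.9  -7.6]
blue [ 18.8 -59.2]
```

jog_arm:
  steps:
    - [0, 0.04, -0.047, -0.005, 0, 0, -0.01]
    - [0, 0.08, -0.095, -0.005, 0, 0, -0.02]
    - [0, 0.12, -0.142, -0.005, 0, 0, -0.03]
    - [0, 0.16, -0.19, -0.005, 0, 0, -0.04]
    - [0, 0.2, -0.238, -0.005, 0, 0, -0.04]

```text
t: 0.72
tool_pos: [0.2921, -0.2905, 0.197]
orientation: [-3.1, -0.498, -0.0]
force: [0.4, 0.0, 0.2]
opening: 0.0931
```

```bash
python3 go.py .479 .128 .193 .319
```

```text
[0.3085, -0.3389, 0.0048] [-0.0019, -0.0004, -0.0007]
0.725 [ 0.2921 -0.2905  0.197 ] [0.42 0.   0.16] 0.09311905852098823 [-9.080e-01 -4.020e-01  1.966e+00  1.000e-03  1.580e+00  3.440e-01]
```

jog_arm:
  steps:
    - [0.3, 0.04, -0.044, 0, 0, 0, 0]
    - [0.3, 0.08, -0.088, 0, 0, 0, 0]
    - [0.3, 0.12, -0.132, 0, 0, 0, 0]
    - [0.3, 0.16, -0.176, 0, 0, 0, 0]
    - [0.3, 0.2, -0.22, 0, 0, 0, 0]

```text
t: 1.35
tool_pos: [0.4135, -0.017, 0.1975]
orientation: [-3.1, -0.498, -0.001]
force: [0.5, -1.4, 0.7]
opening: 0.0648
```

```bash
python3 go.py .479 .128 .193 .319
```

```text
[0.1076, -0.1172, 0.0047] [-0.0015, -0.0007, -0.0006]
1.35 [ 0.4135 -0.017   0.1975] [ 0.49 -1.38  0.69] 0.06483662630409424 [-0.167 -0.398  1.962  0.002  1.578  1.086]
```

jog_arm:
  steps:
    - [0.35, 0.04, -0.044, 0, 0, 0, 0]
    - [0.35, 0.08, -0.088, 0, 0, 0, 0]
    - [0.35, 0.108, -0.117, 0, 0, 0, 0]
    - [0.35, 0.108, -0.117, 0, 0, 0, 0]

```text
t: 1.85
tool_pos: [0.4794, 0.1303, 0.1969]
orientation: [-3.099, -0.503, 0.002]
force: [-0.9, -1.1, 0.4]
opening: 0.0606
```

```bash
python3 go.py .479 .128 .094 .319; python3 - <<'E'
from h import *
for n in('side','top'):
    im,K,E=cam(n);save(n+'1.png',im)
    c=im[200:360,190:390] if n=='side' else im[150:290,165:340]
    save(n+'1c.png',cv2.resize(c,None,fx=4 if n=='side' else 3.5,fy=4 if n=='side' else 3.5,interpolation=cv2.INTER_CUBIC)[:600])
E
```

```text
[-0.001, 0.0023, 0.1029] [-0.0022, 0.0008, 0.003]
1.85 [0.4794 0.1303 0.1969] [-0.86 -1.07  0.4 ] 0.060586458794133484 [ 0.16  -0.153  1.762  0.002  1.533  1.409]
```

View pics/side1c.png

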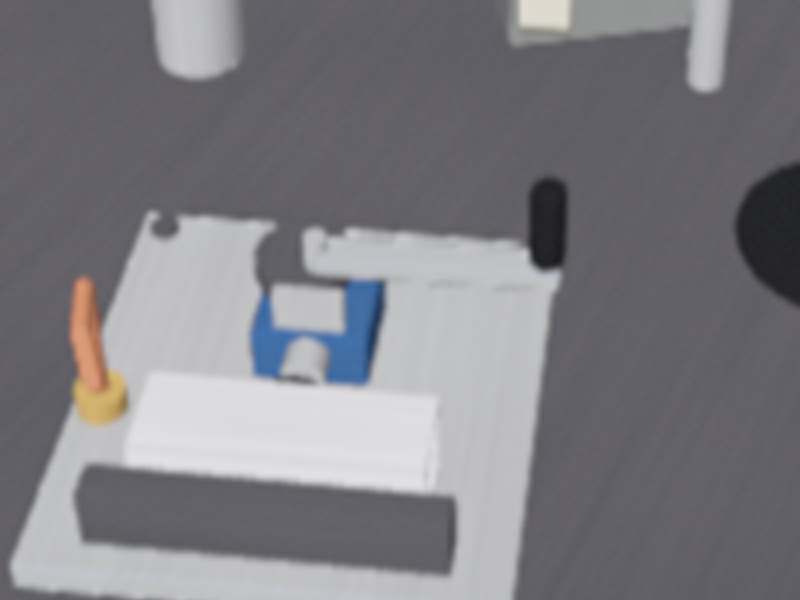

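View pics/side1.png

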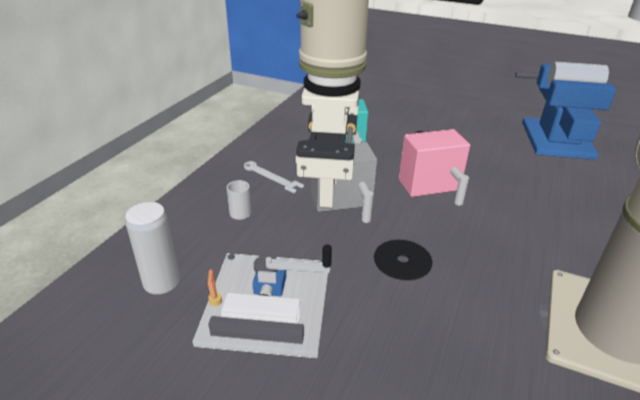

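```bash
python3 - <<'E'
from h import *
s=np.load('side0.npz')
for p in [(.4794,.1303,.183),(.479,.128,.115)]:print(proj(p,s['K'],s['E']))
E
```

```text
[327.2930082  214.20427677]
[327.05226733 246.14826431]
```

Side view: the fingertip at (326,208) stands straight above the black grip at (327,256). Going down astride it.

jog_arm:
  steps:
    - [0.35, -0.001, 0.002, 0.04, 0, 0, 0]
    - [0.35, -0.001, 0.002, 0.075, 0, 0, 0]
    - [0.45, -0.001, 0.002, 0.102, 0, 0, 0]
    - [0.6, -0.001, 0.002, 0.102, 0, 0, 0]
    - [0.75, -0.001, 0.002, 0.102, 0, 0, 0]
  force: 5

```text
t: 2.58
tool_pos: [0.4791, 0.1251, 0.0965]
orientation: [-3.101, -0.498, -0.001]
force: [0.4, -0.8, 0.2]
opening: 0.0355
```

jog_arm:
  steps:
    - [0.79, 0, 0, 0, 0, 0, 0]
    - [0.79, 0, 0, 0, 0, 0, 0]

```text
t: 2.82
tool_pos: [0.4801, 0.1252, 0.0979]
orientation: [-3.101, -0.498, -0.004]
force: [0.1, 0.8, 0.2]
opening: 0.0204
```

```bash
python3 go.py .479 .128 .094 .319; python3 - <<'E'
from h import *
im,K,E=cam('side');save('side2.png',im);save('side2c.png',cv2.resize(im[160:340,190:390],None,fx=3.3,fy=3.3,interpolation=cv2.INTER_CUBIC))
E
```

```text
[-0.0002, -0.003, 0.0039] [-0.0006, -0.003, -0.0007]
2.825 [0.4801 0.1252 0.0979] [0.11 0.76 0.23] 0.020428356764986368 [ 1.510e-01 -9.000e-02  1.887e+00  1.000e-03  1.341e+00  1.403e+00]
```

View pics/side2c.png

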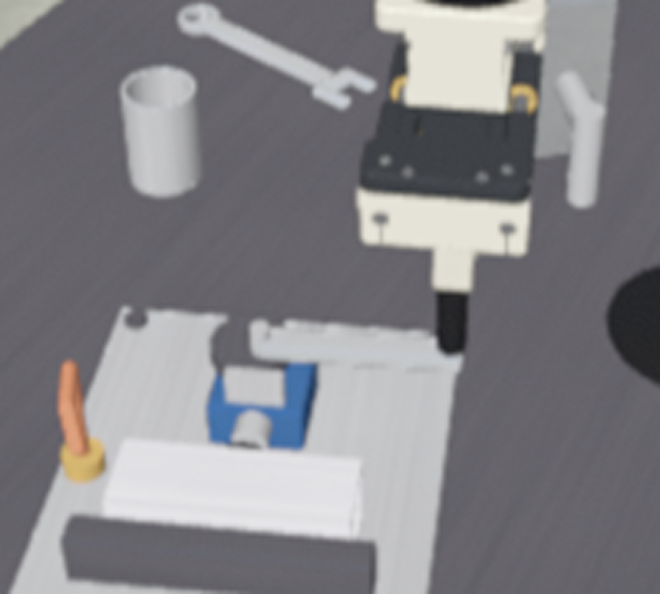

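```bash
python3 - <<'E'
from h import *
s=np.load('side0.npz')
ey=np.array([-np.sin(.319),np.cos(.319),0])
t=np.array([.4801,.1252,.0979])
for k in(-.02,0,.02):
  for z in(.0839,.0979,.12):
    p=t+ey*k;p[2]=z;q=proj(p,s['K'],s['E']);print(k,z,q.round(1),((q-[190,160])*3.3).round())
E
python3 - <<'E'
import sys;sys.path.insert(0,'.')
import os;os.chdir('.')
from h import *
im,K,E=cam('top');save('top2.png',im);save('top2c.png',cv2.resize(im[150:290,165:340],None,fx=4,fy=4,interpolation=cv2.INTER_CUBIC))
im=cv2.imread('pics/side2.png');cv2.imwrite('pics/side2d.png',cv2.resize(im[220:275,300:350],None,fx=10,fy=10,interpolation=cv2.INTER_CUBIC))
E
```

```text
-0.02 0.0839 [327.7 251.1] [454. 301.]
-0.02 0.0979 [327.9 245. ] [455. 280.]
-0.02 0.12 [328.3 235.1] [456. 248.]
0 0.0839 [326.7 258.8] [451. 326.]
0 0.0979 [326.9 252.7] [452. 306.]
0 0.12 [327.2 242.7] [453. 273.]
0.02 0.0839 [325.6 266.9] [447. 353.]
0.02 0.0979 [325.8 260.7] [448. 332.]
0.02 0.12 [326.1 250.6] [449. 299.]
```

View pics/side2d.png

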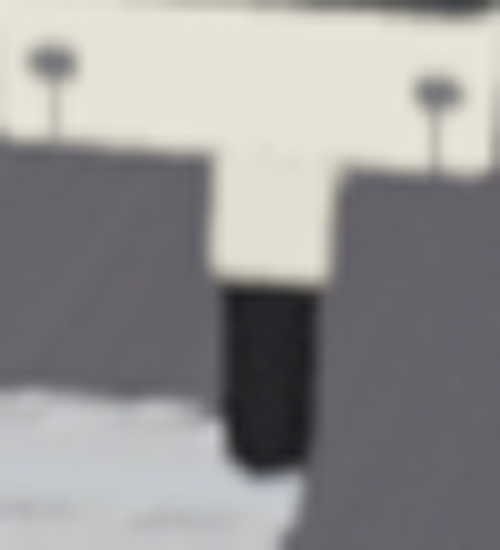

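View pics/top2c.png

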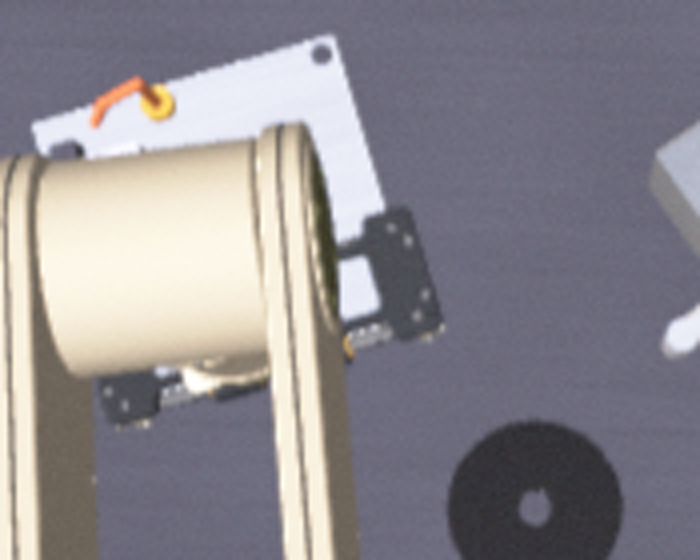

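```bash
python3 - <<'E'
import cv2,numpy as np
im=cv2.imread('pics/side1.png');c=cv2.resize(im[160:275,290:370],None,fx=5,fy=5,interpolation=cv2.INTER_CUBIC)
cv2.imwrite('pics/side1d.png',np.clip(c.astype(float)*1.8,0,255).astype('uint8'))
E
```

```text
(no output)
```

View pics/side1d.png

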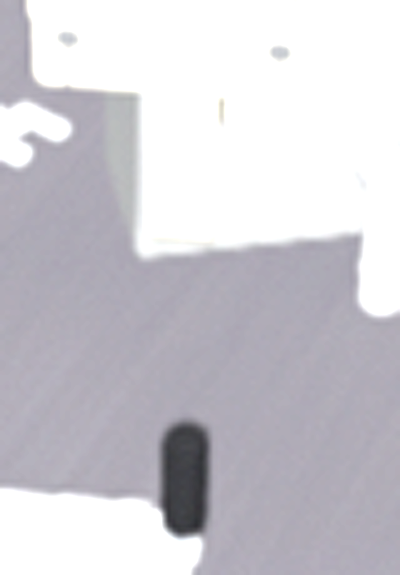

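```bash
python3 - <<'E'
from h import *
s=np.load('side0.npz')
ey=np.array([-np.sin(.319),np.cos(.319),0])
t=np.array([.4794,.1303,.1969])
for k,z in((.094,.267),(.065,.267),(.03,.183),(.048,.183),(.03,.22),(.048,.22),(-.03,.183)):
    p=t+ey*k;p[2]=z;q=proj(p,s['K'],s['E']);print(k,z,q.round(1))
print((np.linalg.inv(s['E'])@np.append(t,1)))
im=cv2.imread('pics/side1.png');cv2.imwrite('pics/side1e.png',cv2.resize(im[60:275,280:380],None,fx=5,fy=2.7*1,interpolation=cv2.INTER_CUBIC))
E
```

```text
0.094 0.267 [322.4 205.9]
0.065 0.267 [324.5 193.6]
0.03 0.183 [325.5 225.9]
0.048 0.183 [324.4 233.4]
0.03 0.22 [326.1 206.4]
0.048 0.22 [324.9 213.6]
-0.03 0.183 [329.  203.2]
[0.00463354 0.01415923 0.74677346 1.        ]
```

View pics/side1e.png

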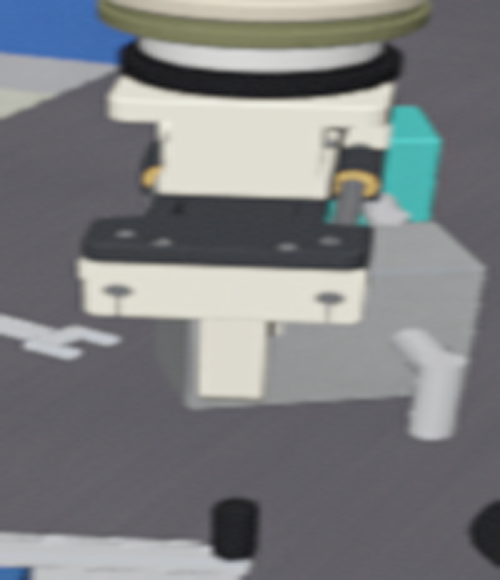

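```bash
python3 - <<'E'
from h import *
s=np.load('top0.npz');K,E=s['K'],s['E']
for z in(.17,.2,.23):
    a=onz(197.5,248.8,z,K,E);b=onz(266,219,z,K,E);print(z,(a+b)/2,np.linalg.norm(a-b),np.arctan2(-(a-b)[0],(a-b)[1]))
E
python3 - <<'E'
import cv2
im=cv2.imread('pics/top2.png');cv2.imwrite('pics/top2d.png',cv2.resize(im[190:270,180:290],None,fx=6,fy=6,interpolation=cv2.INTER_CUBIC))
E
```

```text
0.17 [0.47330551 0.13205607 0.17      ] 0.17195581641535493 0.4365139057798494
0.2 [0.47073421 0.12748043 0.2       ] 0.16762450248871064 0.43651390577984955
0.23 [0.46816292 0.12290478 0.23      ] 0.16329318856206632 0.43651390577984933
```

View pics/top2d.png

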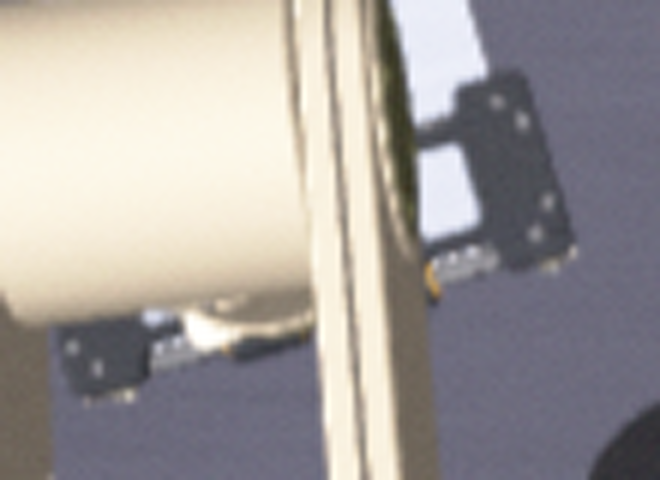

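The finger back ends at row 248 where I would expect 266, so the picture puts the tips higher than the state does. Testing by closing softly.

jog_arm:
  steps:
    - [1, 0, 0, 0, 0, 0, 0]
    - [1, 0, 0, 0, 0, 0, 0]
  force: 3

```text
t: 3.18
tool_pos: [0.4796, 0.1253, 0.0973]
orientation: [-3.101, -0.498, -0.003]
force: [-0.2, 0.2, 0.3]
opening: 0.0043
```

```bash
python3 go.py .479 .128 .094 .319;python3 - <<'E'
from h import *
im,K,E=cam('side');save('side3.png',im);save('side3c.png',cv2.resize(im[210:280,290:360],None,fx=7,fy=7,interpolation=cv2.INTER_CUBIC))
E
```

```text
[0.0003, -0.0028, 0.0033] [-0.0008, -0.0019, -0.0004]
3.175 [0.4796 0.1253 0.0973] [-0.2   0.23  0.27] 0.004335193402612342 [ 1.510e-01 -8.900e-02  1.888e+00  1.000e-03  1.341e+00  1.403e+00]
```

View pics/side3c.png

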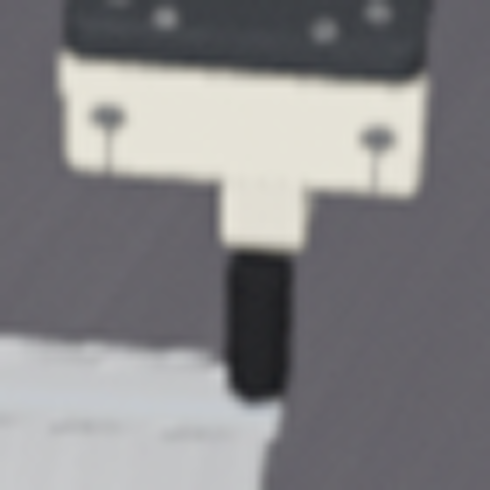

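```bash
python3 - <<'E'
from h import *
a=np.load('top0.npz');b=np.load('side0.npz')
def tri(p,q):
    o1,d1=ray(*p,a['K'],a['E']);o2,d2=ray(*q,b['K'],b['E'])
    t=np.linalg.lstsq(np.c_[d1,-d2],o2-o1,rcond=None)[0];return (o1+d1*t[0]).round(4),(o2+d2*t[1]).round(4)
print(tri((194.2,255.8),(350,219.7)))
y=.319;print('expected xy of corner', np.array([.480,.1252])+[-.0375*np.cos(y)-.094*np.sin(y),-.0375*np.sin(y)+.094*np.cos(y)])
E
```

```text
(array([0.4177, 0.2006, 0.2418]), array([0.4169, 0.2004, 0.2417]))
expected xy of corner [0.41491188 0.20269701]
```

```bash
python3 - <<'E'
from h import *
from scipy.optimize import brentq
b=np.load('side0.npz')
f=lambda x,y,row:brentq(lambda z:proj((x,y,z),b['K'],b['E'])[1]-row,0,.5)
print('bracket bottom z',f(.4173,.2005,237.9),f(.4173,.2005,236.5))
ey=np.array([-np.sin(.319),np.cos(.319)])
for k in(.005,.012,.02):
    p=np.array([.4796,.1253])+k*ey;print('tip3',k,f(*p,245.4))
    p=np.array([.4794,.1303])+(k+.028)*ey;print('tip1',k,f(*p,207.2), 'nominal',.1969-.014)
E
```

```text
bracket bottom z 0.2095442860455992 0.212074645767888
tip3 0.005 0.11858794429278843
tip1 0.005 0.22066479533563357 nominal 0.18289999999999998
tip3 0.012 0.12457678410456355
tip1 0.012 0.2257474062207682 nominal 0.18289999999999998
tip3 0.02 0.1314211724608781
tip1 0.02 0.2315561043752095 nominal 0.18289999999999998
```

The jaws shut to 4 mm, so they were above the grip. Triangulating the gripper's bracket gives xy matching the state but z about 42 mm higher than stated. I'll go by the pictures: true tip height ≈ state z − 14 mm + 42 mm.

jog_arm:
  steps:
    - [0.45, 0, -0.003, 0, 0, 0, 0]
    - [0.45, 0, -0.003, 0, 0, 0, 0]
    - [0.45, 0, -0.003, 0, 0, 0, 0]
    - [0.45, 0, -0.003, 0.02, 0, 0, 0]
    - [0.45, 0, -0.003, 0.03, 0, 0, 0]

```text
t: 3.85
tool_pos: [0.4781, 0.128, 0.0662]
orientation: [-3.101, -0.498, -0.001]
force: [0.7, 1.4, -0.2]
opening: 0.0474
```

jog_arm:
  steps:
    - [0.6, 0, 0, 0.006, 0, 0, 0]
    - [0.76, 0, 0, 0.009, 0, 0, 0]
    - [0.79, 0, 0, 0.009, 0, 0, 0]
    - [0.79, 0, 0, 0.009, 0, 0, 0]

```text
t: 4.35
tool_pos: [0.4784, 0.1281, 0.0577]
orientation: [-3.101, -0.498, -0.002]
force: [0.0, -0.0, 0.1]
opening: 0.0203
```

```bash
python3 go.py .479 .128 .057 .319;python3 - <<'E'
from h import *
im,K,E=cam('side');save('side4.png',im);save('side4c.png',cv2.resize(im[210:290,290:360],None,fx=7,fy=7,interpolation=cv2.INTER_CUBIC))
E
```

```text
[0.0005, 0.0003, 0.0007] [-0.0009, -0.0013, -0.0004]
4.35 [0.4784 0.1281 0.0577] [ 0.03 -0.05  0.08] 0.02029116800391501 [ 1.570e-01 -4.500e-02  1.923e+00  1.000e-03  1.263e+00  1.409e+00]
```

View pics/side4c.png

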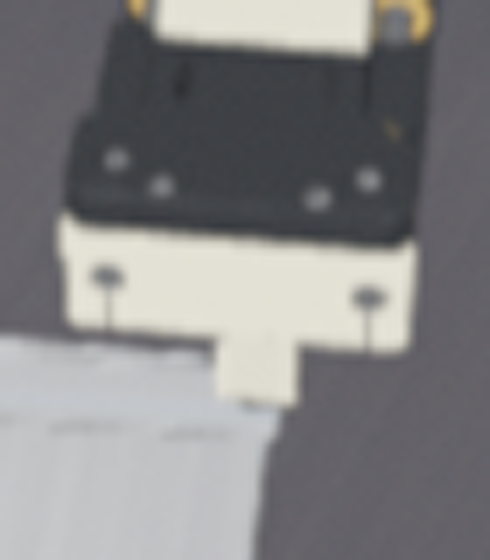

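The finger (end at row 268) now hides the grip. Soft close to confirm: it should stop at about 16 mm.

jog_arm:
  steps:
    - [0.9, 0, 0, 0, 0, 0, 0]
    - [0.9, 0, 0, 0, 0, 0, 0]
  force: 4

```text
t: 4.65
tool_pos: [0.4786, 0.128, 0.0579]
orientation: [-3.101, -0.498, -0.002]
force: [-0.3, -1.2, 0.9]
opening: 0.0161
```

```bash
python3 go.py .479 .128 .057 .319
```

```text
[0.0004, 0.0001, 0.0009] [-0.0006, -0.0015, -0.0005]
4.65 [0.4786 0.128  0.0579] [-0.27 -1.18  0.95] 0.016083087870012957 [ 1.570e-01 -4.600e-02  1.923e+00  1.000e-03  1.263e+00  1.409e+00]
```

jog_arm:
  steps:
    - [0.9, 0.0002, 0.006, 0, 0, 0, -0.06]
    - [0.9, 0.0007, 0.012, 0, 0, 0, -0.12]
    - [0.9, 0.0016, 0.0179, 0, 0, 0, -0.18]
    - [0.9, 0.0029, 0.0238, 0, 0, 0, -0.24]
    - [0.9, 0.0045, 0.0296, 0, 0, 0, -0.3]
  force: 12

```text
t: 5.28
tool_pos: [0.4923, 0.102, 0.0579]
orientation: [-2.99, -0.959, -0.004]
force: [1.6, 4.2, -2.4]
opening: 0.0158
```

```bash
cat > lev.py <<'E'
from go import *
s=robot.read_state();R=Ro.from_rotvec(s['orientation']).as_matrix()
piv=np.array([.5735,.1594]);d=(s['tool_pos'][:2]-piv);a=np.arctan2(d[1],d[0])-.319+np.pi;a=(a+np.pi)%(2*np.pi)-np.pi
yaw=np.arctan2(R[1,0],R[0,0]);print('theta',a.round(3),'r',np.hypot(*d).round(4),'toolyaw-.319',(yaw-.319).round(3),'force tool',(R.T@s['force']).round(2),'z',s['tool_pos'][2].round(4),'op',s['opening'],s['t'])
u=np.array([np.cos(.319+a),np.sin(.319+a)]);F=s['force'][:2];print('F along -x lever (radial out)',-(F@u),'tangential resist',(F@np.array([-u[1],u[0]])))
E
python3 lev.py
```

```text
theta 0.297 r 0.0994 toolyaw-.319 0.302 force tool [ 3.72 -2.53  2.4 ] z 0.0579 op 0.015781174132076487 5.275
F along -x lever (radial out) -3.7160702765249423 tangential resist 2.554242827811871
```

jog_arm:
  steps:
    - [0.9, 0.0012, 0.006, 0, 0, 0, -0.06]
    - [0.9, 0.0019, 0.012, 0, 0, 0, -0.12]
    - [0.9, 0.003, 0.0179, 0, 0, 0, -0.18]
    - [0.9, 0.0044, 0.0238, 0, 0, 0, -0.24]
    - [0.9, 0.006, 0.0296, 0, 0, 0, -0.3]

```text
t: 5.9
tool_pos: [0.5135, 0.0809, 0.0578]
orientation: [-2.812, -1.397, -0.0]
force: [-5.9, -2.3, 4.1]
opening: 0.016
```

```bash
python3 lev.py
```

```text
theta 0.599 r 0.0989 toolyaw-.319 0.603 force tool [-5.41 -3.37 -4.13] z 0.0578 op 0.0159502120565076 5.9
F along -x lever (radial out) 5.429241303815298 tangential resist 3.3348256915845953
```

jog_arm:
  steps:
    - [0.9, -0.0005, 0.004, 0, 0, 0, -0.04]
    - [0.9, -0.0005, 0.008, 0, 0, 0, -0.08]
    - [0.9, -0.0002, 0.012, 0, 0, 0, -0.12]
    - [0.9, 0.0004, 0.016, 0, 0, 0, -0.16]
    - [0.9, 0.0012, 0.0199, 0, 0, 0, -0.2]

```text
t: 6.52
tool_pos: [0.53, 0.0707, 0.0579]
orientation: [-2.656, -1.672, -0.002]
force: [-2.0, 2.8, 1.1]
opening: 0.0158
```

```bash
python3 lev.py;python3 - <<'E'
from h import *
im,K,E=cam('side');save('side5.png',im);save('side5c.png',cv2.resize(im[240:350,190:345],None,fx=5,fy=5,interpolation=cv2.INTER_CUBIC))
E
```

```text
theta 0.796 r 0.0988 toolyaw-.319 0.805 force tool [ 1.7  -3.   -1.08] z 0.0579 op 0.015771445973432188 6.525
F along -x lever (radial out) -1.6703366048540713 tangential resist 3.0126589974480895
```

View pics/side5c.png

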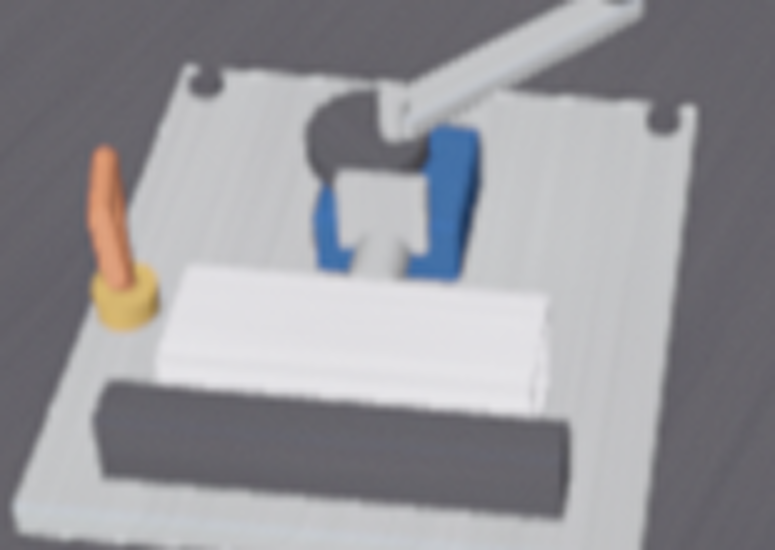

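jog_arm:
  steps:
    - [0.9, 0.0002, 0.003, 0, 0, 0, -0.03]
    - [0.9, 0.0004, 0.006, 0, 0, 0, -0.06]
    - [0.9, 0.0006, 0.009, 0, 0, 0, -0.09]
    - [0.9, 0.001, 0.012, 0, 0, 0, -0.12]
    - [0.9, 0.0014, 0.015, 0, 0, 0, -0.15]

```text
t: 7.2
tool_pos: [0.5446, 0.0651, 0.0579]
orientation: [-2.52, -1.871, -0.002]
force: [-4.0, -0.7, 2.1]
opening: 0.0157
```

```bash
python3 lev.py
```

```text
theta 0.955 r 0.0986 toolyaw-.319 0.959 force tool [-1.85 -3.64 -2.05] z 0.0579 op 0.01566467152070497 7.2
F along -x lever (radial out) 1.8743192480979658 tangential resist 3.6278075282824793
```

jog_arm:
  steps:
    - [0.9, 0.0001, 0.003, 0, 0, 0, -0.03]
    - [0.9, 0.0002, 0.006, 0, 0, 0, -0.06]
    - [0.9, 0.0004, 0.009, 0, 0, 0, -0.09]
    - [0.9, 0.0005, 0.01, 0, 0, 0, -0.1]

```text
t: 7.7
tool_pos: [0.5545, 0.0626, 0.0579]
orientation: [-2.422, -1.996, -0.002]
force: [-3.8, -1.7, 3.3]
opening: 0.0156
```

```bash
python3 lev.py
```

```text
theta 1.058 r 0.0986 toolyaw-.319 1.06 force tool [-2.34 -3.39 -3.26] z 0.0579 op 0.015638360812488376 7.7
F along -x lever (radial out) 2.3511528497176357 tangential resist 3.3840711467439832
```

jog_arm:
  steps:
    - [0.9, -0.0003, 0.003, 0, 0, 0, -0.03]
    - [0.9, -0.0002, 0.006, 0, 0, 0, -0.06]
    - [0.9, 0, 0.009, 0, 0, 0, -0.09]
    - [0.9, 0.0001, 0.01, 0, 0, 0, -0.1]

```text
t: 8.2
tool_pos: [0.5645, 0.0611, 0.0579]
orientation: [-2.318, -2.116, -0.003]
force: [-2.4, 3.7, 2.5]
opening: 0.0155
```

```bash
python3 lev.py;python3 - <<'E'
from h import *
im,K,E=cam('side');save('side6.png',im);save('side6c.png',cv2.resize(im[240:350,190:345],None,fx=5,fy=5,interpolation=cv2.INTER_CUBIC))
E
```

```text
theta 1.161 r 0.0987 toolyaw-.319 1.161 force tool [ 3.45 -2.7  -2.45] z 0.0579 op 0.015548093349409316 8.2
F along -x lever (radial out) -3.4374326300632556 tangential resist 2.6937310035565103
```

View pics/side6c.png

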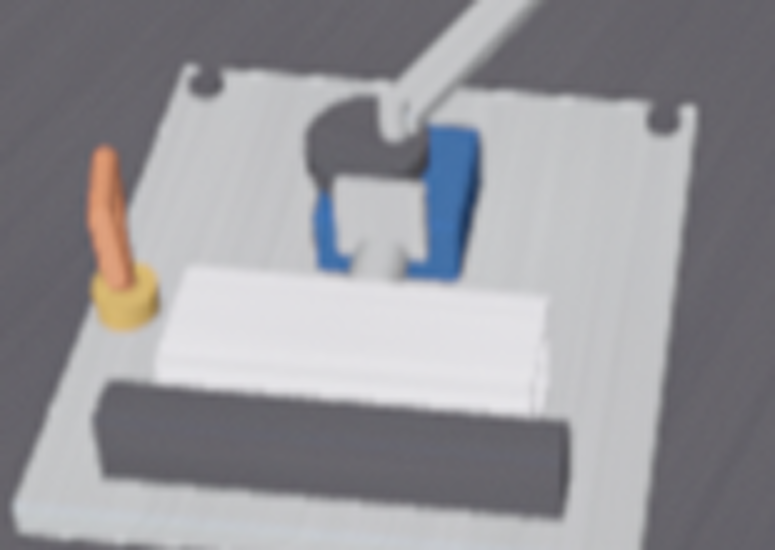

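```bash
cat > tube.py <<'E'
from h import *
import sys
def edge(f):
    g=cv2.GaussianBlur(cv2.imread(f)[:,:,1].astype(float),(0,0),.8)
    back=[];front=[]
    for c in list(range(236,256))+list(range(276,292)):
        d=np.diff(g[284:306,c]);i=d.argmax();
        if 0<i<len(d)-1: back.append(284.5+i+.5*(d[i-1]-d[i+1])/(d[i-1]-2*d[i]+d[i+1])-(c-264)*.055)
    for c in range(226,292):
        d=-np.diff(g[308:330,c]);i=d.argmax()
        if 0<i<len(d)-1: front.append(308.5+i+.5*(d[i-1]-d[i+1])/(d[i-1]-2*d[i]+d[i+1])-(c-264)*.055)
    # slide: front lower edge
    return np.median(back).round(2),np.median(front).round(2)
for n in sys.argv[1:]:print(n,edge('pics/%s.png'%n))
E
python3 tube.py side0 side1 side2 side4 side5 side6
python3 - <<'E'
from h import *
for n in('side0','side5','side6'):
    g=cv2.imread('pics/%s.png'%n)[:,:,1];print(n,g[268:300,266:270].mean(1).round().astype(int).tolist())
E
```

```text
side0 (np.float64(294.92), np.float64(320.03))
side1 (np.float64(294.93), np.float64(320.02))
side2 (np.float64(294.91), np.float64(320.03))
side4 (np.float64(294.91), np.float64(320.02))
side5 (np.float64(294.91), np.float64(320.02))
side6 (np.float64(295.11), np.float64(320.02))
side0 [137, 107, 108, 142, 179, 196, 199, 200, 200, 200, 200, 200, 200, 195, 171, 138, 152, 180, 194, 196, 195, 193, 192, 192, 194, 190, 167, 150, 192, 222, 227, 225]
side5 [129, 102, 99, 98, 99, 106, 143, 180, 195, 198, 198, 197, 197, 197, 197, 197, 197, 197, 196, 194, 192, 190, 189, 187, 184, 183, 182, 189, 208, 221, 224, 222]
side6 [128, 103, 99, 100, 100, 99, 99, 123, 168, 194, 198, 197, 197, 197, 197, 197, 197, 197, 197, 196, 194, 191, 189, 187, 184, 182, 179, 182, 200, 218, 224, 223]
```

jog_arm:
  steps:
    - [0.9, 0.0004, 0.003, 0, 0, 0, -0.03]
    - [0.9, 0.0005, 0.006, 0, 0, 0, -0.06]
    - [0.9, 0.0007, 0.009, 0, 0, 0, -0.09]
    - [0.9, 0.0009, 0.01, 0, 0, 0, -0.1]

```text
t: 8.75
tool_pos: [0.5748, 0.0607, 0.0578]
orientation: [-2.209, -2.231, -0.002]
force: [-4.4, -1.4, 3.3]
opening: 0.0155
```

```bash
cat > look.sh <<'E'
python3 lev.py
python3 - <<P
from h import *
im,K,E=cam('side');save('$1.png',im)
g=im[:,:,1];print(g[272:284,266:270].mean(1).round().astype(int).tolist())
P
python3 tube.py $1
E
bash look.sh side7
```

```text
theta 1.265 r 0.0987 toolyaw-.319 1.262 force tool [-1.35 -4.43 -3.31] z 0.0578 op 0.015549501811067123 8.75
F along -x lever (radial out) 1.3436645020217521 tangential resist 4.4368554881025535
[100, 99, 98, 112, 157, 188, 196, 197, 197, 197, 197, 197]
side7 (np.float64(295.11), np.float64(320.02))
```

jog_arm:
  steps:
    - [0.9, 0.0002, 0.003, 0, 0, 0, -0.03]
    - [0.9, 0.0003, 0.006, 0, 0, 0, -0.06]
    - [0.9, 0.0005, 0.009, 0, 0, 0, -0.09]
    - [0.9, 0.0006, 0.01, 0, 0, 0, -0.1]

```text
t: 9.3
tool_pos: [0.5851, 0.0613, 0.0579]
orientation: [-2.093, -2.34, -0.003]
force: [-4.6, -1.8, 3.6]
opening: 0.016
```

```bash
bash look.sh side8
```

```text
theta 1.369 r 0.0988 toolyaw-.319 1.363 force tool [-1.27 -4.81 -3.64] z 0.0579 op 0.01596757231484057 9.3
F along -x lever (radial out) 1.2521457537286047 tangential resist 4.813404754459682
[100, 99, 99, 104, 137, 176, 194, 198, 197, 198, 198, 197]
side8 (np.float64(295.12), np.float64(320.02))
```

jog_arm:
  steps:
    - [0.9, -0.0002, 0.0015, 0, 0, 0, -0.015]
    - [0.9, -0.0002, 0.003, 0, 0, 0, -0.03]
    - [0.9, -0.0002, 0.003, 0, 0, 0, -0.03]

```text
t: 9.72
tool_pos: [0.5883, 0.0617, 0.0579]
orientation: [-2.058, -2.371, -0.003]
force: [-3.3, 0.1, 3.1]
opening: 0.0152
```

```bash
bash look.sh side9; python3 - <<'E'
from h import *
b=np.load('side0.npz')
C=np.array([.5633,.1892]);ey=np.array([-np.sin(.319),np.cos(.319)])
for z in(.055,):
  for k in(.033,.034):print(proj(np.append(C+k*ey,z),b['K'],b['E']))
E
```

```text
theta 1.402 r 0.0989 toolyaw-.319 1.393 force tool [ 0.54 -3.24 -3.14] z 0.0579 op 0.015226621444577183 9.725
F along -x lever (radial out) -0.5591029369270106 tangential resist 3.239535343590672
[100, 100, 99, 102, 128, 171, 194, 198, 198, 198, 198, 197]
side9 (np.float64(295.12), np.float64(320.02))
[262.3121953  294.93548814]
[262.18917133 295.38471101]
```

```bash
python3 - <<'E'
from h import *
L=lambda n:cv2.imread('pics/%s.png'%n).astype(float)
for a,b in(('side5','side6'),('side6','side9')):
    d=np.clip(128+4*(L(b)-L(a)).mean(2),0,255).astype('uint8')[255:345,195:320]
    cv2.imwrite('pics/d_%s.png'%b,cv2.resize(d,None,fx=5,fy=5,interpolation=cv2.INTER_NEAREST))
E
```

```text
(no output)
```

View pics/d_side6.png

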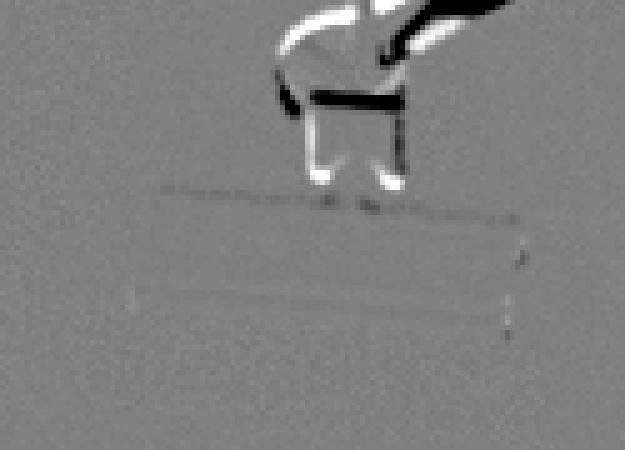

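View pics/d_side9.png

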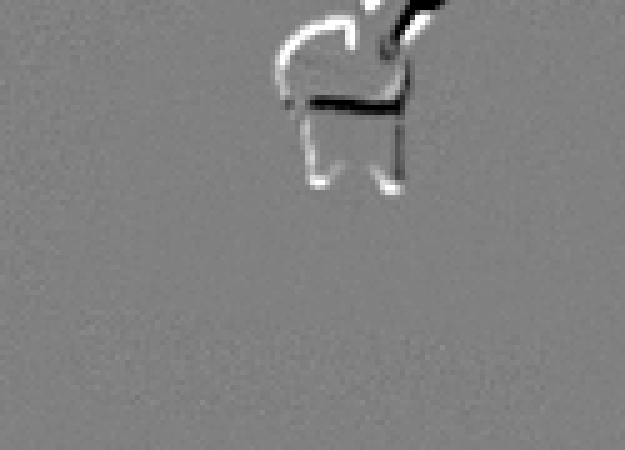

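Tube shifted ~0.45 mm between side5 and side6 and stood still while the slide went on, so it bears on the stop. Sink ≥ 2.2 mm; the geometry (pivot y ≈ −30 mm) gives ≈ 2.4 mm. Releasing.

jog_arm:
  steps:
    - [0.65, 0, 0, 0, 0, 0, 0]
    - [0.5, 0, 0, 0, 0, 0, 0]
    - [0.5, 0, 0, 0, 0, 0, 0]
    - [0.5, 0, 0, -0.03, 0, 0, 0]
    - [0.5, 0, 0, -0.08, 0, 0, 0]

```text
t: 10.4
tool_pos: [0.5865, 0.0613, 0.1363]
orientation: [-2.056, -2.368, 0.002]
force: [1.0, -0.2, -0.2]
opening: 0.0465
```

jog_arm:
  steps:
    - [0.5, 0, 0, -0.05, 0, 0, 0]
    - [0.5, 0, 0, -0.08, 0, 0, 0]
    - [0.5, 0, 0, -0.08, 0, 0, 0]

```text
t: 10.78
tool_pos: [0.5889, 0.0611, 0.2199]
orientation: [-2.059, -2.372, -0.005]
force: [1.0, -0.2, -0.5]
opening: 0.0463
```

```bash
bash look.sh side10; cat pics/../meas.py >/dev/null; python3 - <<'E'
from h import *
im=cv2.imread('pics/side10.png');cv2.imwrite('pics/side10c.png',cv2.resize(im[150:350,190:420],None,fx=3,fy=3,interpolation=cv2.INTER_CUBIC))
im=cv2.imread('pics/side0.png');cv2.imwrite('pics/s_boxes.png',cv2.resize(im[80:240,290:490],None,fx=3.6,fy=3.6,interpolation=cv2.INTER_CUBIC))
E
```

```text
theta 1.408 r 0.0995 toolyaw-.319 1.393 force tool [-0.29  0.94  0.54] z 0.2199 op 0.04630242835789442 10.775
F along -x lever (radial out) 0.3074258479756494 tangential resist -0.9343270454948867
[98, 97, 96, 100, 126, 168, 191, 195, 194, 194, 194, 194]
side10 (np.float64(295.13), np.float64(320.01))
```

View pics/side10c.png

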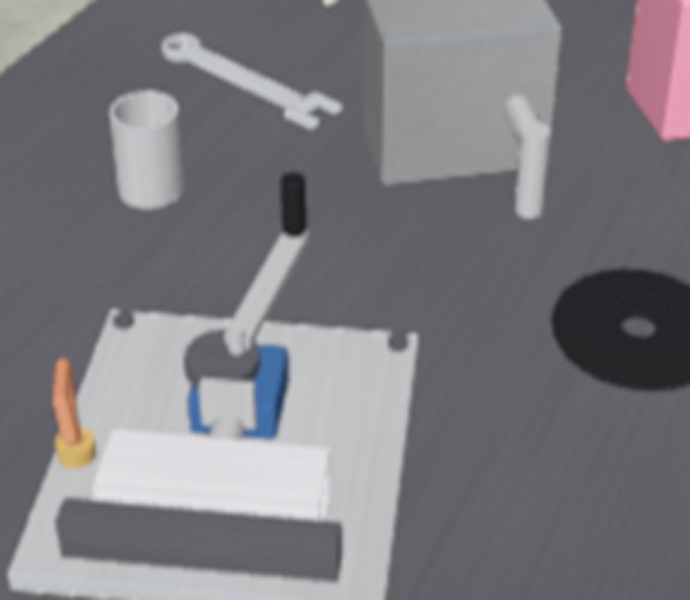

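View pics/s_boxes.png

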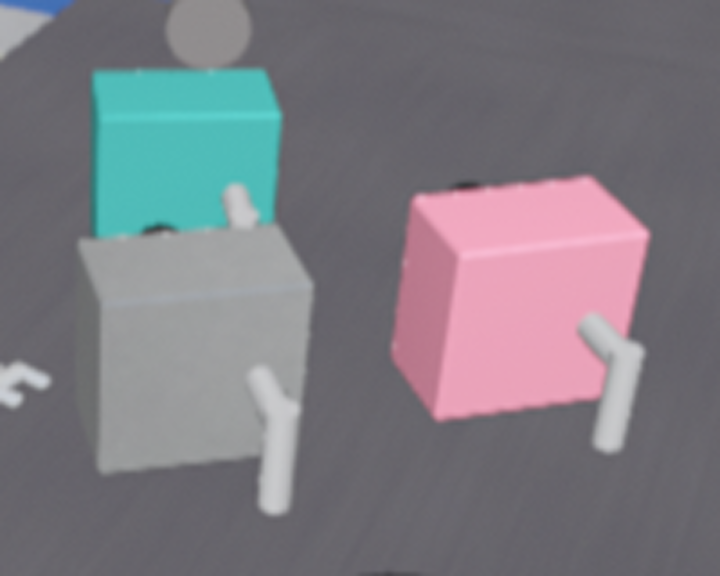

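Candidates in the top view: grey box (356,204), pink (414,272), turquoise (443,167). Grey is the valve_box by colour, and its black knob at (381,185) sits on its far face (confirmed in crops t_box and s_boxes). Going above it.

```bash
python3 go.py .6125 -.2245 .18 2.206
```

```text
[-0.2863, -0.0155, 0.0364] [-0.0009, -0.0035, -0.4943]
10.825 [0.5877 0.0611 0.2173] [-0.28  0.18 -0.71] 0.04647939353691011 [ 0.015  0.099  1.478  0.003  1.567 -0.126]
```

jog_arm:
  steps:
    - [0.35, -0.057, -0.003, 0, 0, 0, -0.1]
    - [0.35, -0.115, -0.006, 0, 0, 0, -0.2]
    - [0.35, -0.172, -0.009, 0, 0, 0, -0.3]
    - [0.35, -0.229, -0.012, 0, 0, 0, -0.4]
    - [0.35, -0.286, -0.016, 0.01, 0, 0, -0.494]

```text
t: 11.45
tool_pos: [0.6116, -0.2259, 0.2046]
orientation: [-1.41, -2.802, -0.003]
force: [0.8, 0.2, 0.6]
opening: 0.0602
```

jog_arm:
  steps:
    - [0.35, 0, 0, 0, 0, 0, 0]

```text
t: 11.58
tool_pos: [0.6094, -0.2295, 0.2003]
orientation: [-1.413, -2.795, -0.001]
force: [0.4, 0.1, -1.0]
opening: 0.0607
```

```bash
python3 go.py .6125 -.2245 .15 2.206; python3 - <<'E'
from h import *
for n in('side','top'):
    im,K,E=cam(n);save(n+'11.png',im)
    c=im[40:240,260:430] if n=='side' else im[130:260,290:450]
    save(n+'11c.png',cv2.resize(c,None,fx=3 if n=='side' else 4,fy=3 if n=='side' else 4,interpolation=cv2.INTER_CUBIC))
E
```

```text
[0.0017, 0.0056, 0.0503] [-0.0039, -0.0092, -0.0005]
11.575 [ 0.6094 -0.2295  0.2003] [ 0.39  0.05 -0.99] 0.06073801834525448 [-4.390e-01  2.760e-01  1.309e+00  1.000e-03  1.566e+00 -1.074e+00]
```

View pics/side11c.png

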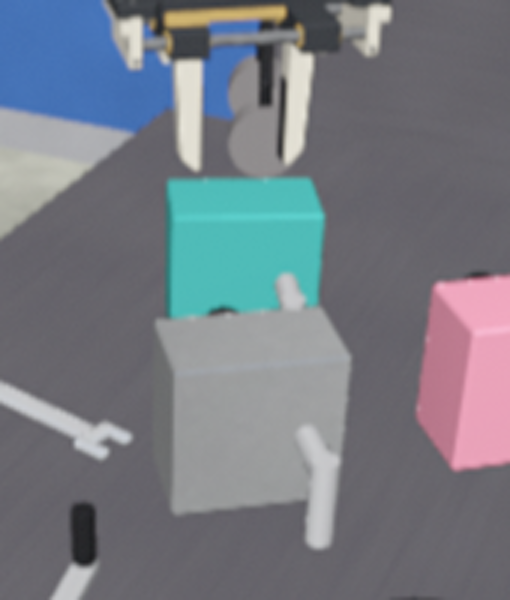

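View pics/top11c.png

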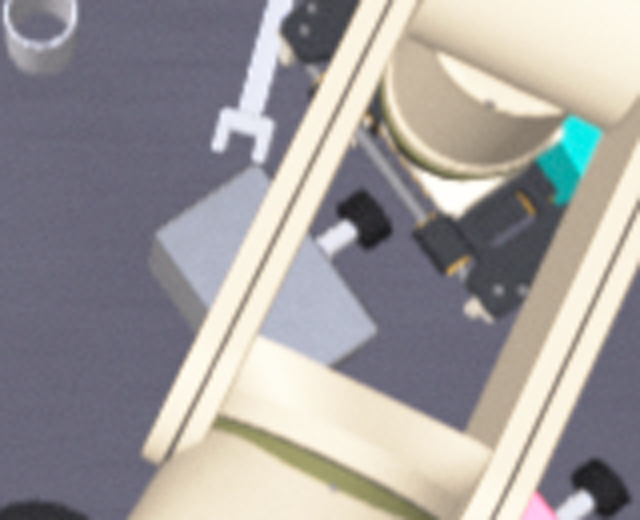

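```bash
python3 - <<'E'
from h import *
b=np.load('side0.npz')
l=np.array([.804,.594])
for z in(.186,.21,.228,.24):
    print(z,[proj(np.append(np.array([.6094,-.2295])+k*l,z),b['K'],b['E']).round(1).tolist() for k in(-.037,-.03,.03,.037)])
E
```

```text
0.186 [[354.1, 109.0], [351.1, 109.2], [325.0, 111.2], [321.9, 111.5]]
0.21 [[354.7, 99.0], [351.7, 99.2], [325.3, 101.1], [322.1, 101.3]]
0.228 [[355.2, 91.3], [352.1, 91.5], [325.4, 93.3], [322.3, 93.6]]
0.24 [[355.5, 86.1], [352.4, 86.3], [325.6, 88.1], [322.4, 88.3]]
```

jog_arm:
  steps:
    - [0.35, 0.001, 0.003, 0.03, 0, 0, 0]
    - [0.35, 0.0017, 0.0056, 0.07, 0, 0, 0]
    - [0.35, 0.0017, 0.0056, 0.1, 0, 0, 0]
    - [0.35, 0.0017, 0.0056, 0.11, 0, 0, 0]

```text
t: 12.18
tool_pos: [0.6114, -0.2179, 0.0887]
orientation: [-1.407, -2.793, -0.003]
force: [-0.6, 0.3, 0.3]
opening: 0.0607
```

```bash
python3 go.py .6125 -.2245 .040 2.206; python3 - <<'E'
from h import *
for n in('top',):
    im,K,E=cam(n);save(n+'12.png',im)
    c=im[40:240,260:430] if n=='side' else im[130:260,290:450]
    save(n+'12c.png',cv2.resize(c,None,fx=3 if n=='side' else 4,fy=3 if n=='side' else 4,interpolation=cv2.INTER_CUBIC))
E
```

```text
[-0.0066, -0.0028, 0.0486] [-0.0044, -0.0133, 0.0023]
12.175 [ 0.6114 -0.2179  0.0887] [-0.59  0.29  0.27] 0.060681079306406815 [-0.423  0.341  1.436  0.003  1.377 -1.061]
```

View pics/top12c.png

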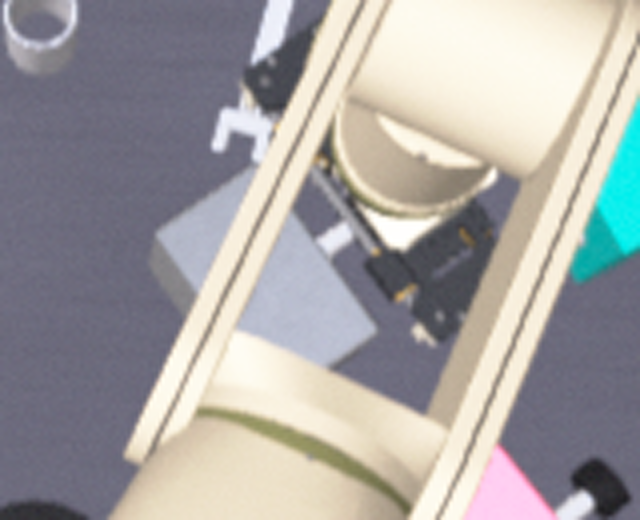

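jog_arm:
  steps:
    - [0.35, -0.0066, -0.0028, 0.0, -0.004, -0.013, 0.002]
    - [0.35, -0.0066, -0.0028, 0.02, -0.004, -0.013, 0.002]
    - [0.35, -0.0066, -0.0028, 0.036, -0.004, -0.013, 0.002]
    - [0.35, -0.0066, -0.0028, 0.048, -0.004, -0.013, 0.002]
    - [0.35, -0.0066, -0.0028, 0.048, -0.004, -0.013, 0.002]

```text
t: 12.85
tool_pos: [0.6115, -0.2244, 0.0386]
orientation: [-1.415, -2.801, 0.001]
force: [-0.0, -0.6, 0.7]
opening: 0.0606
```

```bash
python3 go.py .6125 -.2245 .040 2.206; python3 - <<'E'
from h import *
for n in('top','side'):
    im,K,E=cam(n);save(n+'13.png',im)
    c=im[100:200,290:390] if n=='side' else im[160:230,330:430]
    save(n+'13c.png',cv2.resize(c,None,fx=6,fy=6,interpolation=cv2.INTER_CUBIC))
E
```

```text
[-0.0007, 0.0008, -0.0014] [-0.0017, -0.0025, -0.0]
12.85 [ 0.6115 -0.2244  0.0386] [-0.04 -0.6   0.67] 0.06061431866071983 [-0.43   0.384  1.479 -0.     1.282 -1.065]
```

View pics/top13c.png

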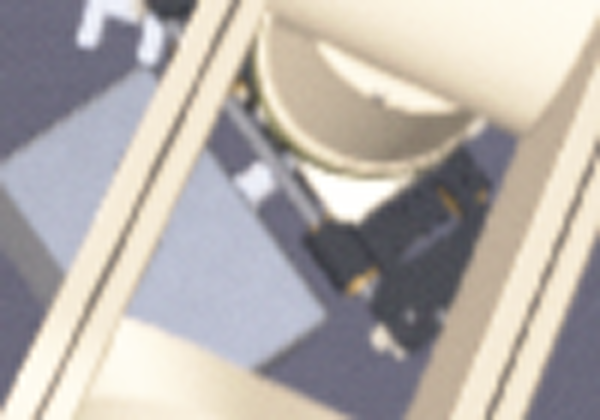

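View pics/side13c.png

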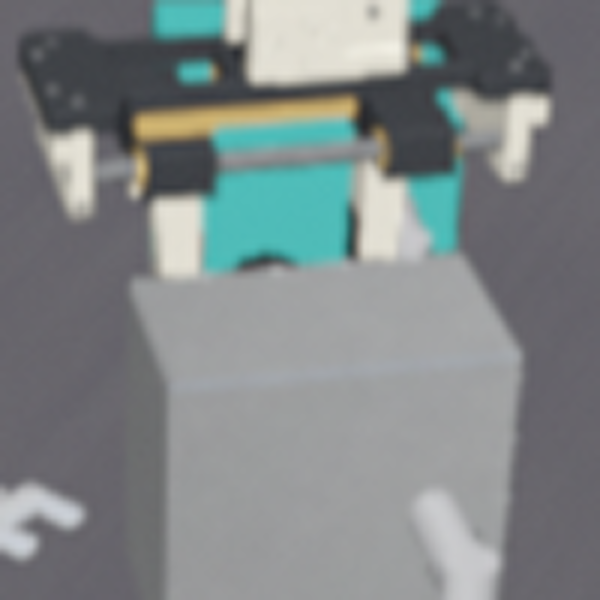

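Side view: the knob top (335,143) is visible between the fingers, about 3 mm off-centre towards tool +y. Shifting and closing.

jog_arm:
  steps:
    - [0.5, -0.0007, 0.0035, -0.0014, 0, 0, 0]
    - [0.7, -0.0007, 0.0035, -0.0014, 0, 0, 0]
    - [0.7, -0.0007, 0.0035, -0.0014, 0, 0, 0]
    - [0.7, -0.0007, 0.0035, -0.0014, 0, 0, 0]
  force: 10

```text
t: 13.45
tool_pos: [0.6142, -0.2257, 0.0427]
orientation: [-1.417, -2.802, 0.006]
force: [-10.7, -6.1, 6.0]
opening: 0.0358
```

```bash
python3 - <<'E'
from go import *
s=robot.read_state();R=Ro.from_rotvec(s['orientation']).as_matrix();print((R.T@s['force']).round(1),s['tool_pos'],s['opening'],s['t'])
E
```

```text
[  1.4 -12.3  -5.9] [ 0.61415047 -0.22565315  0.04270323] 0.03582154455176844 13.45
```

jog_arm:
  steps:
    - [0.7, 0, -0.002, 0, 0, 0, 0]
    - [0.7, 0, -0.002, 0, 0, 0, 0]
  force: 35

```text
t: 13.7
tool_pos: [0.614, -0.2259, 0.0429]
orientation: [1.417, 2.803, -0.003]
force: [7.9, 4.9, -3.8]
opening: 0.0356
```

```bash
cat > fs.py <<'E'
from go import *
s=robot.read_state();R=Ro.from_rotvec(s['orientation']).as_matrix();print('F tool',(R.T@s['force']).round(1),s['tool_pos'].round(4),s['opening'],s['t'])
E
python3 fs.py
```

```text
F tool [-0.7  9.3  3.8] [ 0.614  -0.2259  0.0429] 0.03557807300499359 13.7
```

jog_arm:
  steps:
    - [0.7, -0.004, 0.001, 0, 0, 0, 0]
    - [0.7, -0.009, 0.001, 0, 0, 0, 0]
    - [0.7, -0.014, 0.001, 0, 0, 0, 0]
    - [0.7, -0.019, 0.001, 0, 0, 0, 0]
    - [0.7, -0.021, 0.001, 0, 0, 0, 0]
  force: 45

```text
t: 14.32
tool_pos: [0.6259, -0.242, 0.0427]
orientation: [-1.417, -2.801, 0.003]
force: [-12.4, 5.4, 8.5]
opening: 0.0349
```

```bash
python3 fs.py; python3 - <<'E'
from h import *
s=robot.read_state();o=np.array([.594,-.804]);print('moved out',(s['tool_pos'][:2]-[.614,-.2259])@o)
im,K,E=cam('top');save('top14.png',im)
save('top14c.png',cv2.resize(im[160:230,330:430],None,fx=6,fy=6,interpolation=cv2.INTER_CUBIC))
E
```

```text
F tool [11.7 -6.8 -8.4] [ 0.6259 -0.242   0.0427] 0.034890321596660084 14.325
moved out 0.019997324552966864
```

View pics/top14c.png

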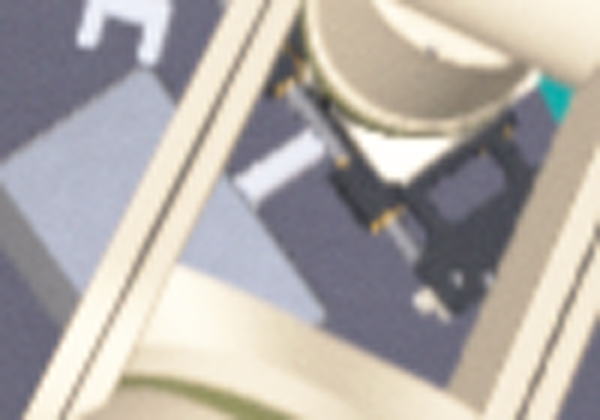

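jog_arm:
  steps:
    - [0.7, 0, -0.0007, 0, 0, 0, 0]
    - [0.7, 0, -0.0007, 0, 0, 0, 0]
    - [0.7, 0, -0.0007, 0, 0, 0, 0]
    - [0.7, 0, -0.0007, 0, 0, 0, 0]
    - [0.7, 0, -0.0007, 0, 0, 0, 0]

```text
t: 15.0
tool_pos: [0.6257, -0.242, 0.0429]
orientation: [-1.417, -2.801, 0.002]
force: [3.0, 4.0, -0.1]
opening: 0.035
```

jog_arm:
  steps:
    - [0.7, 0, 0, 0, 0, 0, 0]
    - [0.7, 0, 0, 0, 0, 0, 0]
    - [0.7, 0, 0, 0, 0, 0, 0]
    - [0.7, 0, 0, 0, 0, 0, 0]
    - [0.7, 0, 0, 0, 0, 0, 0]

```text
t: 15.62
tool_pos: [0.6257, -0.242, 0.0428]
orientation: [-1.416, -2.801, 0.002]
force: [2.1, 3.9, -0.1]
opening: 0.0351
```

jog_arm:
  steps:
    - [0.7, 0, 0, 0, 0, 0, 0]
    - [0.7, 0, 0, 0, 0, 0, 0]
    - [0.7, 0, 0, 0, 0, 0, 0]
    - [0.7, 0, 0, 0, 0, 0, 0]
    - [0.7, 0, 0, 0, 0, 0, 0]

```text
t: 16.25
tool_pos: [0.6257, -0.2419, 0.0429]
orientation: [-1.416, -2.801, 0.002]
force: [1.8, 1.8, -0.6]
opening: 0.0347
```

```bash
python3 fs.py;python3 go.py .614 -.2259 .0427 2.206
```

```text
F tool [0.4 2.5 0.6] [ 0.6257 -0.2419  0.0429] 0.03465375674431475 16.25
[0.0199, 0.0001, 0.0002] [-0.0024, -0.0018, -0.0008]
16.25 [ 0.6257 -0.2419  0.0429] [ 1.76  1.83 -0.65] 0.03465375674431475 [-4.450e-01  4.290e-01  1.414e+00 -1.000e-03  1.302e+00 -1.079e+00]
```

Push fully home: 20 mm plus a little into the stop.

jog_arm:
  steps:
    - [0.7, 0.006, 0, 0, 0, 0, 0]
    - [0.7, 0.012, 0, 0, 0, 0, 0]
    - [0.7, 0.018, 0, 0, 0, 0, 0]
    - [0.7, 0.0215, 0, 0, 0, 0, 0]
    - [0.7, 0.0215, 0, 0, 0, 0, 0]

```text
t: 16.88
tool_pos: [0.614, -0.2258, 0.043]
orientation: [1.418, 2.803, -0.004]
force: [9.9, -2.5, -7.3]
opening: 0.0352
```

```bash
python3 fs.py; python3 go.py .614 -.2259 .0427 2.206
```

```text
F tool [-7.9  6.5  7.3] [ 0.614  -0.2258  0.043 ] 0.035183526589127656 16.875
[-0.0001, -0.0001, 0.0003] [-0.0017, 0.0017, -0.0009]
16.875 [ 0.614  -0.2258  0.043 ] [ 9.88 -2.55 -7.34] 0.035183526589127656 [-0.429  0.383  1.472 -0.002  1.286 -1.063]
```

jog_arm:
  steps:
    - [0.5, 0.0005, 0, 0, 0, 0, 0]
    - [0.35, 0.0005, 0, 0, 0, 0, 0]
    - [0.35, 0.0005, 0, 0, 0, 0, 0]
    - [0.35, 0, 0, -0.04, 0, 0, 0]
    - [0.35, 0, 0, -0.09, 0, 0, 0]

```text
t: 17.5
tool_pos: [0.6125, -0.2251, 0.1322]
orientation: [-1.417, -2.801, 0.004]
force: [0.7, 0.1, 0.4]
opening: 0.0608
```

jog_arm:
  steps:
    - [0.35, -0.01, 0, -0.06, 0, 0, 0]
    - [0.35, -0.06, 0, -0.09, 0, 0, 0]
    - [0.35, -0.11, 0, -0.09, 0, 0, 0]
    - [0.35, -0.16, 0, -0.09, 0, 0, 0]
    - [0.35, -0.16, 0, -0.09, 0, 0, 0]

```text
t: 18.12
tool_pos: [0.7072, -0.3566, 0.2155]
orientation: [-1.417, -2.793, 0.004]
force: [-0.5, 1.1, -1.1]
opening: 0.0603
```

```bash
bash look.sh side15; python3 - <<'E'
from h import *
im,K,E=cam('top');save('top15.png',im)
save('top15c.png',cv2.resize(im[160:250,320:420],None,fx=5,fy=5,interpolation=cv2.INTER_CUBIC))
E
```

```text
theta 1.505 r 0.533 toolyaw-.319 1.883 force tool [1.17 0.25 1.13] z 0.2155 op 0.06028205393065992 18.125
F along -x lever (radial out) -1.1867618083896283 tangential resist 0.21574131282121103
[102, 100, 100, 103, 130, 173, 196, 199, 199, 199, 199, 199]
side15 (np.float64(295.11), np.float64(320.03))
```

View pics/top15.png

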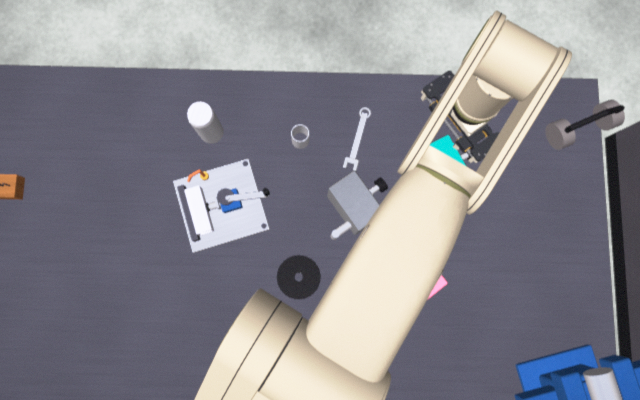

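View pics/side15.png

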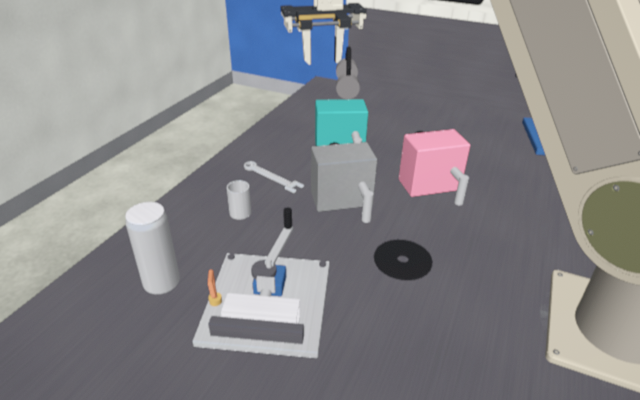

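```bash
python3 - <<'E'
from h import *
def dark(im,x0,x1,y0,y1,t):
    m=(im[y0:y1,x0:x1].max(2)<t).astype(np.uint8);n,l,st,ce=cv2.connectedComponentsWithStats(m);i=1+st[1:,4].argmax();return st[i,4],ce[i]+[x0,y0]
a=cv2.imread('pics/top0.png');b=cv2.imread('pics/top15.png')
for n,i in(('0',a),('15',b)):print(n,'knob',dark(i,365,392,172,198,60),'disc',dark(i,270,325,250,305,60))
print('grip',dark(b,255,275,182,202,80))
d=np.load('top0.npz');g=onz(*dark(b,255,275,182,202,80)[1],.1,d['K'],d['E']);y=.319
R=np.array([[np.cos(y),-np.sin(y)],[np.sin(y),np.cos(y)]]);f=R.T@(g[:2]-[.5633,.1892])*1e3;print('grip fixture',f,'theta',np.arctan2(-(f[1]+30.3),-f[0]))
A=cv2.imread('pics/side0.png').astype(int);B=cv2.imread('pics/side15.png').astype(int)
D=abs(A-B).max(2)
for n,(x0,x1,y0,y1) in dict(spray=(125,185,195,300),offcut=(222,255,175,222),spanner=(238,305,155,195),disc=(370,440,235,285)).items():print(n,D[y0:y1,x0:x1].max(),(D[y0:y1,x0:x1]>40).sum())
c=np.hstack([cv2.resize(x[165:225,335:400],None,fx=6,fy=6,interpolation=cv2.INTER_CUBIC) for x in(a,b)]);cv2.imwrite('pics/cmp.png',c)
cv2.imwrite('pics/fixend.png',cv2.resize(b[150:260,165:280],None,fx=5,fy=5,interpolation=cv2.INTER_CUBIC))
E
```

```text
0 knob (np.int32(93), array([381.20430108, 184.3655914 ])) disc (np.int32(969), array([298.09700722, 275.15583075]))
15 knob (np.int32(99), array([381.15151515, 184.3030303 ])) disc (np.int32(1340), array([298.29776119, 276.76865672]))
grip (np.int32(39), array([265.94871795, 191.41025641]))
grip fixture [ -17.14427971 -127.49855343] theta 1.3962080017877425
spray 4 0
offcut 3 0
spanner 3 0
disc 5 0
```

View pics/cmp.png

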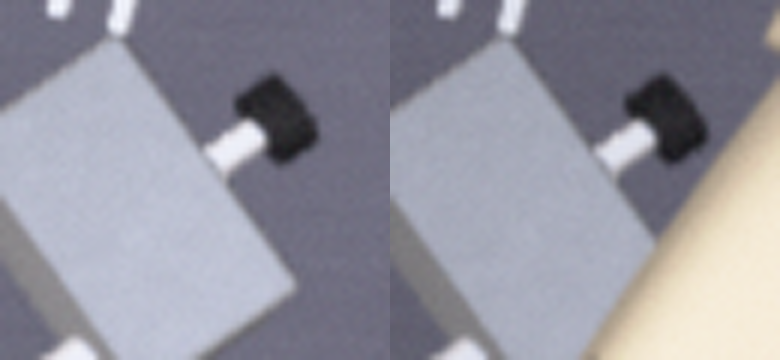

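View pics/fixend.png

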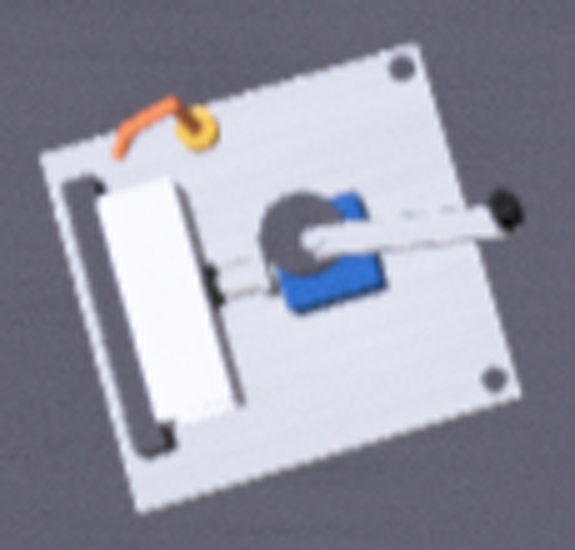

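The pad's travel in the top view looks smaller than the lever travel would give, so I'm measuring the sink more carefully before handing in.

```bash
python3 - <<'E'
from h import *
d=np.load('top0.npz');K,E=d['K'],d['E'];yw=.319
ex=np.array([np.cos(yw),np.sin(yw)]);ey=np.array([-ex[1],ex[0]]);C=np.array([.5633,.1892])
ys=np.arange(-8,42,1.0)
for n in('top0','top15'):
    g=cv2.imread('pics/%s.png'%n)[:,:,1].astype(np.float32)
    for xs in([-5,-2.5,0,2.5,5],[-9,9]):
        P=[]
        for x in xs:
            uv=np.array([proj(np.append(C+x/1e3*ex+y/1e3*ey,.042),K,E) for y in ys]).astype(np.float32)
            P.append(cv2.remap(g,uv[None,:,0],uv[None,:,1],cv2.INTER_CUBIC)[0])
        print(n,xs,dict(zip(ys.astype(int).tolist(),np.mean(P,0).round().astype(int).tolist())))
E
```

```text
top0 [-5, -2.5, 0, 2.5, 5] {-8: 228, -7: 238, -6: 239, -5: 233, -4: 224, -3: 216, -2: 215, -1: 221, 0: 231, 1: 237, 2: 238, 3: 237, 4: 237, 5: 237, 6: 237, 7: 237, 8: 237, 9: 237, 10: 236, 11: 235, 12: 235, 13: 234, 14: 233, 15: 232, 16: 231, 17: 228, 18: 221, 19: 209, 20: 183, 21: 148, 22: 111, 23: 82, 24: 70, 25: 79, 26: 103, 27: 137, 28: 175, 29: 200, 30: 201, 31: 180, 32: 152, 33: 136, 34: 141, 35: 165, 36: 199, 37: 229, 38: 248, 39: 256, 40: 255, 41: 253}
top0 [-9, 9] {-8: 214, -7: 222, -6: 219, -5: 210, -4: 196, -3: 186, -2: 185, -1: 193, 0: 206, 1: 216, 2: 220, 3: 220, 4: 216, 5: 213, 6: 212, 7: 212, 8: 214, 9: 216, 10: 221, 11: 226, 12: 231, 13: 236, 14: 239, 15: 240, 16: 236, 17: 233, 18: 215, 19: 175, 20: 135, 21: 97, 22: 75, 23: 73, 24: 82, 25: 99, 26: 124, 27: 163, 28: 200, 29: 221, 30: 210, 31: 177, 32: 149, 33: 135, 34: 140, 35: 164, 36: 196, 37: 230, 38: 249, 39: 252, 40: 254, 41: 254}
top15 [-5, -2.5, 0, 2.5, 5] {-8: 96, -7: 97, -6: 99, -5: 104, -4: 112, -3: 123, -2: 135, -1: 142, 0: 142, 1: 142, 2: 154, 3: 178, 4: 204, 5: 220, 6: 225, 7: 225, 8: 225, 9: 224, 10: 223, 11: 223, 12: 223, 13: 223, 14: 223, 15: 223, 16: 223, 17: 223, 18: 223, 19: 223, 20: 223, 21: 223, 22: 223, 23: 222, 24: 221, 25: 215, 26: 203, 27: 182, 28: 149, 29: 113, 30: 81, 31: 60, 32: 52, 33: 57, 34: 75, 35: 104, 36: 146, 37: 189, 38: 224, 39: 245, 40: 251, 41: 250}
top15 [-9, 9] {-8: 99, -7: 100, -6: 102, -5: 103, -4: 104, -3: 106, -2: 105, -1: 106, 0: 111, 1: 118, 2: 137, 3: 167, 4: 193, 5: 211, 6: 215, 7: 211, 8: 209, 9: 206, 10: 202, 11: 199, 12: 195, 13: 194, 14: 194, 15: 196, 16: 196, 17: 197, 18: 198, 19: 199, 20: 198, 21: 198, 22: 201, 23: 203, 24: 202, 25: 199, 26: 185, 27: 151, 28: 114, 29: 80, 30: 60, 31: 55, 32: 57, 33: 63, 34: 83, 35: 120, 36: 158, 37: 200, 38: 230, 39: 241, 40: 249, 41: 251}
```

```bash
python3 - <<'E'
from h import *
o=[]
for n in('top0','top15'):
    c=cv2.imread('pics/%s.png'%n)[185:225,198:245].astype(float)
    c=np.clip((c-150)*2.4,0,255).astype('uint8');o.append(cv2.resize(c,None,fx=8,fy=8,interpolation=cv2.INTER_CUBIC))
cv2.imwrite('pics/pads.png',np.hstack(o))
o=[]
for n in('side0','side15'):
    c=cv2.imread('pics/%s.png'%n)[255:302,245:295].astype(float)
    c=np.clip((c-60)*1.5,0,255).astype('uint8');o.append(cv2.resize(c,None,fx=7.5,fy=7.5,interpolation=cv2.INTER_CUBIC))
cv2.imwrite('pics/pads2.png',np.hstack(o))
E
```

```text
(no output)
```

View pics/pads.png

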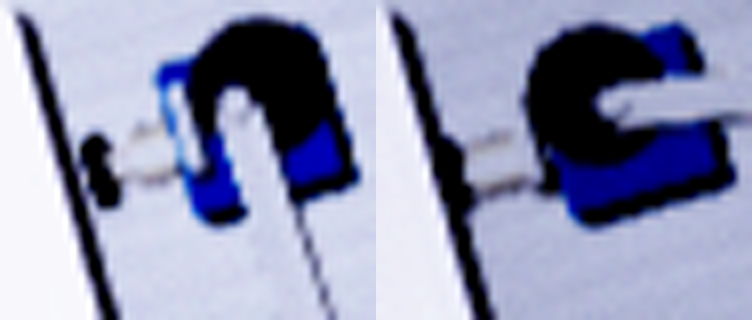

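View pics/pads2.png

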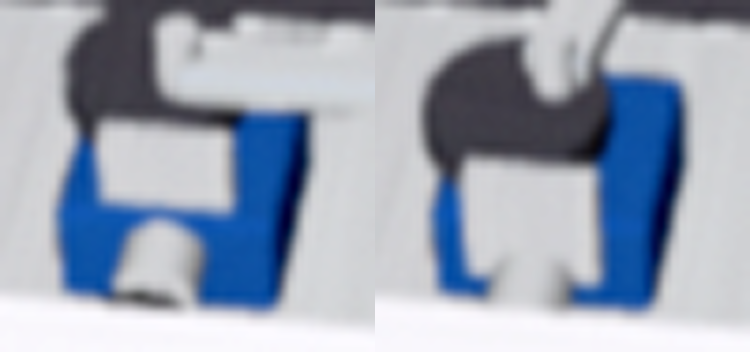

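Sink estimates disagree. The lever-pivot geometry gives about 2.5–3.5 mm. The pad's travel in the top view is 7.5–8 mm against 12.5 mm of slide travel, giving about 4.5 mm. Easing the lever back by ~0.17 rad (1.5 mm) keeps the tube nipped and puts both estimates inside the band.

```bash
python3 go.py .5883 .0617 .19 1.712
```

```text
[0.4053, 0.1504, 0.0309] [-0.0056, -0.003, 0.4924]
18.225 [ 0.7073 -0.354   0.2199] [ 1.07  0.04 -0.51] 0.06050702136990107 [-0.527  0.691  0.732 -0.003  1.724 -1.161]
```

jog_arm:
  steps:
    - [0.4, 0.055, 0.02, 0.005, 0, 0, 0.07]
    - [0.4, 0.11, 0.04, 0.01, 0, 0, 0.14]
    - [0.4, 0.165, 0.06, 0.015, 0, 0, 0.2]
    - [0.4, 0.22, 0.08, 0.015, 0, 0, 0.27]
    - [0.4, 0.275, 0.1, 0.015, 0, 0, 0.34]

```text
t: 18.85
tool_pos: [0.6234, -0.0703, 0.2076]
orientation: [-1.872, -2.519, 0.003]
force: [0.7, 0.6, 0.0]
opening: 0.056
```

```bash
python3 go.py .5883 .0617 .19 1.712
```

```text
[0.1365, 0.0044, 0.0178] [-0.003, -0.001, 0.1512]
18.85 [ 0.6234 -0.0703  0.2076] [0.66 0.58 0.  ] 0.05599306817286634 [-0.194  0.202  1.382 -0.     1.561 -0.486]
```

jog_arm:
  steps:
    - [0.42, 0.05, 0.002, 0.006, 0, 0, 0.05]
    - [0.42, 0.1, 0.003, 0.012, 0, 0, 0.1]
    - [0.42, 0.1365, 0.0044, 0.018, 0, 0, 0.151]
    - [0.42, 0.1365, 0.0044, 0.018, 0, 0, 0.151]
    - [0.42, 0.1365, 0.0044, 0.018, 0, 0, 0.151]

```text
t: 19.48
tool_pos: [0.588, 0.0618, 0.1913]
orientation: [-2.057, -2.374, 0.001]
force: [-0.2, -0.1, -0.2]
opening: 0.0539
```

```bash
python3 go.py .5883 .0617 .058 1.712
```

```text
[-0.0001, 0.0003, 0.1333] [-0.0008, -0.0, 0.0019]
19.475 [0.588  0.0618 0.1913] [-0.19 -0.1  -0.16] 0.05385486190003942 [ 0.018  0.108  1.515 -0.     1.519 -0.125]
```

jog_arm:
  steps:
    - [0.42, 0, 0, 0.045, 0, 0, 0]
    - [0.42, 0, 0, 0.09, 0, 0, 0]
    - [0.42, 0, 0, 0.12, 0, 0, 0]
    - [0.42, 0, 0, 0.133, 0, 0, 0]
    - [0.42, 0, 0, 0.133, 0, 0, 0]

```text
t: 20.1
tool_pos: [0.5878, 0.061, 0.0582]
orientation: [-2.057, -2.373, 0.002]
force: [-0.0, 0.8, 0.1]
opening: 0.0536
```

```bash
python3 go.py .5883 .0617 .058 1.712
```

```text
[0.0006, 0.0006, 0.0002] [-0.0014, 0.0001, 0.0012]
20.1 [0.5878 0.061  0.0582] [-0.04  0.79  0.06] 0.05360018327546447 [ 0.017  0.21   1.652 -0.     1.281 -0.126]
```

jog_arm:
  steps:
    - [0.6, 0.0006, 0.0006, 0, 0, 0, 0]
    - [0.8, 0.0006, 0.0006, 0, 0, 0, 0]
    - [0.9, 0.0006, 0.0006, 0, 0, 0, 0]
    - [0.9, 0.0006, 0.0006, 0, 0, 0, 0]
    - [0.9, 0.0006, 0.0006, 0, 0, 0, 0]
  force: 8

```text
t: 20.72
tool_pos: [0.5883, 0.0617, 0.0585]
orientation: [-2.057, -2.373, 0.002]
force: [-0.5, -0.4, 3.2]
opening: 0.0159
```

```bash
bash look.sh side16
```

```text
theta 1.402 r 0.0988 toolyaw-.319 1.394 force tool [-0.29 -0.59 -3.2 ] z 0.0585 op 0.015921054462154572 20.725
F along -x lever (radial out) 0.28646951759053213 tangential resist 0.5901095140908968
[100, 99, 99, 102, 128, 170, 194, 198, 197, 198, 198, 197]
side16 (np.float64(295.09), np.float64(320.02))
```

jog_arm:
  steps:
    - [0.9, 0, -0.002, 0, 0, 0, 0.02]
    - [0.9, 0.0001, -0.004, 0, 0, 0, 0.04]
    - [0.9, 0.0002, -0.006, 0, 0, 0, 0.06]
    - [0.9, 0.0003, -0.008, 0, 0, 0, 0.08]
  force: 12

```text
t: 21.28
tool_pos: [0.5803, 0.0609, 0.0585]
orientation: [-2.152, -2.288, 0.001]
force: [2.4, 1.4, 0.1]
opening: 0.0158
```

```bash
python3 lev.py
```

```text
theta 1.321 r 0.0988 toolyaw-.319 1.313 force tool [ 1.24  2.43 -0.09] z 0.0585 op 0.015784557456041463 21.275
F along -x lever (radial out) -1.2246110485668664 tangential resist -2.441202064878696
```

jog_arm:
  steps:
    - [0.9, 0, -0.002, 0, 0, 0, 0.02]
    - [0.9, 0.0001, -0.004, 0, 0, 0, 0.04]
    - [0.9, 0.0002, -0.006, 0, 0, 0, 0.06]
    - [0.9, 0.0003, -0.008, 0, 0, 0, 0.08]

```text
t: 21.78
tool_pos: [0.5722, 0.0607, 0.0585]
orientation: [-2.243, -2.198, 0.001]
force: [1.2, 0.7, 0.6]
opening: 0.0161
```

```bash
bash look.sh side17
```

```text
theta 1.239 r 0.0987 toolyaw-.319 1.231 force tool [ 0.75  1.2  -0.64] z 0.0585 op 0.016138864452190475 21.775
F along -x lever (radial out) -0.7381958787946641 tangential resist -1.2064646147517633
[100, 98, 97, 114, 161, 191, 197, 198, 197, 197, 197, 197]
side17 (np.float64(295.12), np.float64(320.02))
```

Backing force is 1.2–2.4 N against 4.4 N going forward at the same angle. That gives a spring share of ~1.3 N, i.e. ~2.5 mm sink now. Tube still put. Releasing.

jog_arm:
  steps:
    - [0.65, 0, 0, 0, 0, 0, 0]
    - [0.5, 0, 0, 0, 0, 0, 0]
    - [0.5, 0, 0, 0, 0, 0, 0]
    - [0.5, 0, 0, -0.03, 0, 0, 0]
    - [0.5, 0, 0, -0.08, 0, 0, 0]

```text
t: 22.45
tool_pos: [0.5701, 0.0607, 0.137]
orientation: [-2.242, -2.195, 0.007]
force: [0.3, 0.8, 0.1]
opening: 0.0469
```

jog_arm:
  steps:
    - [0.5, 0, 0, -0.06, 0, 0, 0]
    - [0.5, -0.04, 0, -0.09, 0, 0, 0]
    - [0.5, -0.09, 0, -0.09, 0, 0, 0]
    - [0.5, -0.14, 0, -0.09, 0, 0, 0]
    - [0.5, -0.19, 0, -0.09, 0, 0, 0]

```text
t: 23.08
tool_pos: [0.5664, -0.1307, 0.2271]
orientation: [-2.241, -2.195, 0.007]
force: [0.2, 0.4, 0.9]
opening: 0.0469
```

jog_arm:
  steps:
    - [0.5, -0.05, 0, 0, 0, 0, 0]
    - [0.5, -0.1, 0, 0, 0, 0, 0]
    - [0.5, -0.15, 0, 0, 0, 0, 0]
    - [0.5, -0.15, 0, 0, 0, 0, 0]

```text
t: 23.58
tool_pos: [0.5623, -0.2841, 0.2265]
orientation: [-2.246, -2.19, 0.009]
force: [-0.1, 0.2, -0.5]
opening: 0.0464
```

```bash
bash look.sh side18; python3 - <<'E'
from h import *
im,K,E=cam('top');save('top18.png',im)
b=cv2.imread('pics/top18.png')
yw=.319;ex=np.array([np.cos(yw),np.sin(yw)]);ey=np.array([-ex[1],ex[0]]);C=np.array([.5633,.1892]);ys=np.arange(24,34,1.0)
for n in('top15','top18'):
    g=cv2.imread('pics/%s.png'%n)[:,:,1].astype(np.float32)
    for xs in([-5,-2.5,0,2.5,5],[-9,9]):
        P=[]
        for x in xs:
            uv=np.array([proj(np.append(C+x/1e3*ex+y/1e3*ey,.042),K,E) for y in ys]).astype(np.float32)
            P.append(cv2.remap(g,uv[None,:,0],uv[None,:,1],cv2.INTER_CUBIC)[0])
        print(n,np.mean(P,0).round().astype(int).tolist())
A=cv2.imread('pics/side0.png').astype(int);B=cv2.imread('pics/side18.png').astype(int);D=abs(A-B).max(2)
for n,(x0,x1,y0,y1) in dict(spray=(125,185,195,300),offcut=(222,255,175,222),spanner=(238,305,155,195),disc=(370,440,235,285)).items():print(n,(D[y0:y1,x0:x1]>40).sum())
E
```

```text
theta 1.227 r 0.4437 toolyaw-.319 1.227 force tool [ 0.17 -0.09  0.53] z 0.2265 op 0.04635111184702439 23.575
F along -x lever (radial out) -0.16486927290568307 tangential resist 0.09202565057584701
[102, 100, 98, 116, 163, 193, 200, 199, 200, 199, 199, 199]
side18 (np.float64(295.12), np.float64(320.02))
top15 [221, 215, 203, 182, 149, 113, 81, 60, 52, 57]
top15 [202, 199, 185, 151, 114, 80, 60, 55, 57, 63]
top18 [228, 223, 211, 189, 154, 117, 85, 64, 55, 61]
top18 [223, 216, 196, 158, 121, 84, 63, 59, 61, 68]
spray 0
offcut 0
spanner 0
disc 0
```

View pics/top18.png

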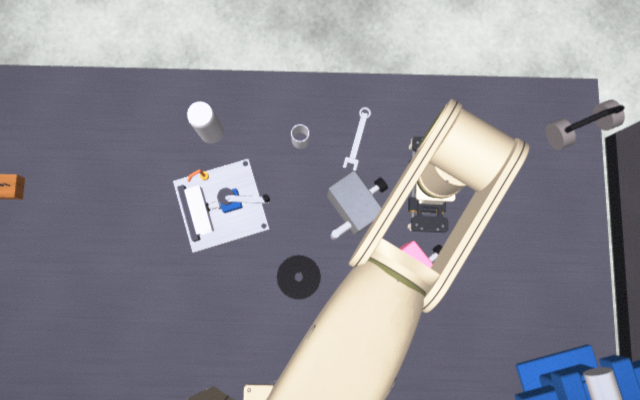

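The pad and tube stayed put while the slide came back 1.5 mm, so the pad is still sunk. Bystanders are unchanged and the arm is clear.

```bash
python3 -c "
from plant import robot
print(robot.close_job())"
```

```text
the job is handed in; nothing more can be done
None
```

The job is handed in at about 23.6 s of the 51 s allowed. The tube is nipped and the air knob was cycled. The pad may have been over 4 mm for a while, so the lever position needed a correction at the end.

- **Clamp:** I swung the lever to about 1.40 rad. The tube slid about 0.45 mm onto the stop and has not moved since.
- **Valve:** I picked the grey box and pulled its knob 20.0 mm out, against its stop. I held it there about 2 s and pushed it home. The stop force was felt, and the knob is back within 0.1 px of its first place in the image.
- **Lever correction, after the valve:** the pad-sink estimates at 1.40 rad disagreed. The pivot geometry gave about 2.5–3.5 mm, but the pad's travel in the top view gave about 4.5 mm. If the larger figure was right, the pad was past 4 mm while the air was on. I eased the lever back to about 1.23–1.24 rad without un-nipping the tube.
- **Sink now:** best estimate is about 2.5 mm, from lever force going forward against back. The pivot geometry alone would give about 1–2 mm, and the pad's travel about 3 mm. The pad and tube stayed still while the slide came back 1.5 mm, so the pad is still pressed.
- **Bystanders:** spray can, offcut, spanner and disc show no change in the side camera image. The arm ended clear of everything.
- **Height reading:** the gripper stood about 40 mm higher in the pictures than the state reported. My first grasp of the lever closed on air above the grip. I worked from the pictures after that.

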